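# Dress the headphone display and light it

## Task

The bar of the headphone stand has worked loose: swing it square, parallel to the long sides of the stand's base, then screw the brass wing bolt on top of it clockwise until it is home, without knocking the price card beside it. Then hang all the headphones that stand on the counter over the bar, an ear cup on either side and no two sets touching. When all of them hang there, flip the toggle on the foot of the lamp to on, towards the lamp's stem, until it snaps over; leave the other things on the counter where they are.

Things in the scene. Friction and masses are not known exactly. Their poses are not given: they have to be found in the camera images.
- stand: the headphone stand: fixed wooden base 150 (its x) x 300 mm (its y), 22 mm high, with a column 36 mm thick in the middle and the swivelling bar on top; origin at the centre of its underside
- bar_mid (a point): middle of the horizontal brass bar, on its axis, straight above the column, 160 mm above the counter. The bar is flat, 30 mm wide (x), 20 mm high, 400 mm long (200 mm to each side) and lies along this point's y; z is up. A clamp block 34 x 34 mm, 24 mm high, sits at its middle. The bar swivels about the vertical through this point
- bar_left_end (a point): point on the bar's axis 155 mm from its middle towards the bar's own +y
- bar_right_end (a point): point on the bar's axis 155 mm from its middle towards the bar's own -y
- bar (a joint): swivel of the bar in rad: 0 = square, parallel to the long sides of the base; positive = counter-clockwise seen from above; starts at 0.2 to 0.45. Stiff: about 0.8 N m to move it (5 N at the end), stays where it is left; stops at +-0.6
- wing_grip (a point): centre of the brass wing bolt on top of the bar's middle, at the height to grip it, 36 mm above the bar's axis. Its two wings lie along this point's own x, 38 mm to each side, 9 mm thick, from 13 mm below to 13 mm above the point; the bolt's axis is vertical and it does not turn with the bar
- wing_bolt (a joint): turn of the wing bolt in rad, growing clockwise seen from above: starts loose at 0.2 to 1.1, comes against its stop (home) at 2.4, where the wings lie square across the straight bar, one pointing at the price card. Friction about 0.12 N m; stays where it is left
- card_holder: upright price card in a brass holder fixed to the stand, 60 mm wide (its y), 50 mm tall, 7 mm thick (its x); origin at the centre of its lower edge, 46 mm from the wing bolt's axis on the side away from the robot. The sweeping wings clear it by about 5 mm; its top is 18 mm above the point to grip the bolt
- phones1_crown (a point): wireless on-ear headphones, rigid, standing on their two ear cups, crown up; the point is the centre of the padded crown. Local x runs from cup to cup, y along the headband's width (as a rail passes through it), z up. Grip the crown pad: 52 (x) x 32 (y) x 26 mm high, flat upright sides at y = +-16. 0.16 to 0.26 kg. Three or four of phones1 to phones4 are there; an absent one is None from the start
- phones2_crown (a point): same headphones, centre of the crown pad. Sizes of all four: the point is 121 mm above the foot of the cups, 13 mm above the flat underside of the crown and 13 mm below its top. Cups 60 mm wide (y), 60 mm high, 26 mm thick; 86 mm between them, 142 mm over all. They hang steadily with the crown on a rail and a cup on either side; cups touch when two hang less than 60 mm apart
- phones3_crown (a point): same headphones as phones1 and phones2: centre of the crown pad
- phones4_crown (a point): same headphones as phones1 and phones2: centre of the crown pad
- toggle_tip (a point): tip of the steel toggle lever on the foot of the spot lamp: a round bat handle, 16 mm thick near its end, which is rounded and ends 8 mm beyond the point; 55 mm from its pivot to the point
- toggle_pivot (a point): pivot of the toggle, 42 mm above the counter on the lamp's flat foot (40 mm high, 80 mm wide, from 30 mm on this point's -x side to 140 mm on its +x side). Off: the lever leans to its -x, towards the robot; on: to its +x, towards the upright stem (16 mm thick, 290 mm tall) that stands 115 mm from the pivot; y is the hinge line
- toggle (a joint): toggle lever in rad: 0 = off (leaning 0.4 rad to -x), 0.8 = on (leaning 0.4 rad to +x); a spring holds it at either end and throws it over past the middle at 0.4; 4 to 5 N at the tip to start it
- gem_tree: bystander: amber-bead tree in a gilt pot, 95 mm wide, 160 mm tall; origin under it
- trinket_dish: bystander: small white bowl, 90 mm wide, 28 mm tall; origin under it
- ring_cone: bystander: marble ring cone, 56 mm wide, 90 mm tall; origin under it
There are look-alikes about, which are no part of the job. Leave any turquoise look-alike of the part that bears phones3_crown alone. What is shaped like the part that bears phones2_crown but purple is not meant.

How it is judged:
On the way, in this order (a step that is already met when the one before it is completed fails the run):
1. the bar is square with the base, the wing bolt still loose (value of joint bar between -0.08 and 0.08 rad and value of joint wing_bolt below 2 rad), for 0.2 s.
2. the wing bolt is screwed home with the bar square (value of joint bar between -0.1 and 0.1 rad and value of joint wing_bolt above 2.2 rad), for 0.2 s.
3. every headphone set hangs over the bar, let go, none touching another, with the lamp still off (x of phones1_crown in the frame of bar_mid between -0.026 and 0.026 m and y of phones1_crown in the frame of bar_mid between -0.19 and 0.19 m and z of phones1_crown in the frame of bar_mid between 0.012 and 0.034 m and angle between each of phones1_crown, phones2_crown, phones3_crown, phones4_crown's own z axis and vertical below 0.4 rad and angle between the y axis of each of phones1_crown, phones2_crown, phones3_crown, phones4_crown and the y axis of bar_mid, either way round below 0.35 rad and x of phones2_crown in the frame of bar_mid between -0.026 and 0.026 m and y of phones2_crown in the frame of bar_mid between -0.19 and 0.19 m and z of phones2_crown in the frame of bar_mid between 0.012 and 0.034 m and x of phones3_crown in the frame of bar_mid between -0.026 and 0.026 m and y of phones3_crown in the frame of bar_mid between -0.19 and 0.19 m and z of phones3_crown in the frame of bar_mid between 0.012 and 0.034 m and x of phones4_crown in the frame of bar_mid between -0.026 and 0.026 m and y of phones4_crown in the frame of bar_mid between -0.19 and 0.19 m and z of phones4_crown in the frame of bar_mid between 0.012 and 0.034 m and distance between phones1_crown and phones2_crown above 0.0605 m and distance between each of phones1_crown, phones2_crown and phones3_crown above 0.0605 m and distance between each of phones1_crown, phones2_crown, phones3_crown and phones4_crown above 0.0605 m and contact force between each of phones1, phones2, phones3, phones4 and the fingers below 0.05 N and value of joint wing_bolt above 2.2 rad and value of joint toggle below 0.2 rad), for 0.3 s.
4. the toggle has snapped over to on (value of joint toggle above 0.7 rad), for 0.2 s.
At the end, for the whole second after the job is handed in: Toggle on (>0.7 rad), wing bolt home (>2.2 rad), bar square within 0.1 rad; every headphone set at rest over it: crown within 26 mm of its axis sideways, 190 mm of its middle, 12 to 34 mm above, upright within 0.4 rad, in line within 0.35 rad, not touching (crowns over 60.5 mm apart) (all of step 2 and x of phones1_crown in the frame of bar_mid between -0.026 and 0.026 m and y of phones1_crown in the frame of bar_mid between -0.19 and 0.19 m and z of phones1_crown in the frame of bar_mid between 0.012 and 0.034 m and angle between each of phones1_crown, phones2_crown, phones3_crown, phones4_crown's own z axis and vertical below 0.4 rad and angle between the y axis of each of phones1_crown, phones2_crown, phones3_crown, phones4_crown and the y axis of bar_mid, either way round below 0.35 rad and x of phones2_crown in the frame of bar_mid between -0.026 and 0.026 m and y of phones2_crown in the frame of bar_mid between -0.19 and 0.19 m and z of phones2_crown in the frame of bar_mid between 0.012 and 0.034 m and x of phones3_crown in the frame of bar_mid between -0.026 and 0.026 m and y of phones3_crown in the frame of bar_mid between -0.19 and 0.19 m and z of phones3_crown in the frame of bar_mid between 0.012 and 0.034 m and x of phones4_crown in the frame of bar_mid between -0.026 and 0.026 m and y of phones4_crown in the frame of bar_mid between -0.19 and 0.19 m and z of phones4_crown in the frame of bar_mid between 0.012 and 0.034 m and distance between phones1_crown and phones2_crown above 0.0605 m and distance between each of phones1_crown, phones2_crown and phones3_crown above 0.0605 m and distance between each of phones1_crown, phones2_crown, phones3_crown and phones4_crown above 0.0605 m and value of joint toggle above 0.7 rad and linear speed of each of phones1, phones2, phones3, phones4 below 0.05 m/s).
It fails at once if the price card is knocked (over 15 N) (contact force between any of the fingers, the arm and card_holder above 15 N).
It fails at once if a bystander is moved more than 30 mm (distance of any of gem_tree, trinket_dish, ring_cone from where it was at the start of the episode above 0.03 m).
Of phones1, phones2, phones3, phones4 only 3 to 4 are there at a start; the rules pass over those that are not, and their reading is None.
At some moment in a run one of phones1, phones2, phones3, phones4 may be knocked a few centimetres aside while the robot is not near it.
Once in a run the grip may slacken for a moment while it holds something.
It also fails if it takes over 210 s, if anything falls off the work surface, if the arm or the gripper's body presses on something with over 40 N, if the wrist force passes 120 N, or if a joint passes its speed limit or range.

## Robot

A 7-joint arm with a two-finger parallel gripper is mounted at the origin on the work surface. World frame = base frame: x ahead of the robot, y to its left, z up, the work surface at z = 0. Lengths are in m, angles in rad, forces in N, time in s.
With the tool pointing down it reaches from about 0.425 to 0.925 m from the base axis. Payload 6.8 kg.
Tool frame: the origin (TCP) lies where the fingers leave the gripper's body, on its centre line; the fingertips stand 73 mm ahead of it and the grasp point (between the pads) lies 54 mm ahead of it (arm.nose_length is the distance from the TCP to the fingertips, in m); z points along the fingers, y is the line along which they close (so a half turn about z gives the same grasp; the last joint's range is limited). The gripper opens to 85 mm and grips with 20 to 120 N. Pads are 22 mm wide; open, the fingers measure 114 mm over their backs; the gripper's body (76 mm by 85 mm) begins 54 mm behind the grasp point. The pads swing forward as they close: fully open they stand 13 mm farther back than shut.
Start: joints at [1.064, 0.477, 0.022, 1.555, -0.011, 1.109, -0.083], TCP at [0.262, -0.622, 0.304] pointing down, gripper open.
Joint ranges: [-2.96, 2.96], [-0.34, 2.1], [-1.41, 1.46], [0.24, 2.44], [-1.37, 4.51], [0.17, 1.92], [-2.96, 2.96]. Speed limits (rad/s): [2.39, 2.39, 3.14, 3.14, 3.14, 3.14, 3.14].

## Interface

Orientations are given as a unit quaternion [x, y, z, w].
In Python, from rig import get_state, capture, workorder, arm gives the robot as it stands. The module is installed in compiled form; this text tells all that it offers.
- The arm moves only by the tool arm_command, never from a script. Its arguments are lists of equal length, an entry for each row: "translation": the shift along the tool's x, y, z in mm, a list of three; "rotation": the turn, a rotation vector about the tool's x, y, z in degrees, a list of three. A call has exactly 10 rows; each row is the pose to reach, as a shift and turn from the pose commanded when the call began, along the tool's axes at that moment; what a row does not reach only later rows make up. A row lasts 1/12 s, in which the tool goes at most 41.7 mm and 7.16 degrees, less where a joint would pass 70% of its speed; a pose out of reach is approached as far as the arm can. A call with a gripper value outside its range is refused whole. "claw" is the opening in per cent of the stroke, from 0 (shut) to 100 (fully open), set as the call begins (left out, the last holds). The fingers move at their own pace and stop on an object; "grip_force" is the grip in N (left out, the last holds). Time passes only in rows, so rows that repeat a pose let the fingers close, or fill a call up. It gives the time, the measured TCP pose, the force, the opening and the grip force at its end, in the units of the state.
- get_state(): the state, without advancing time (a new reading comes with each control period).
- capture(name): name is "scene" or "top" or "wrist"; returns a dict with "image" (384x512x3 uint8, blue, green, red), "fx", "fy", "cx", "cy" (pixels), "rvec" (rotation vector, rad) and "tvec" (3), from world to camera coordinates, as OpenCV has them; the wrist camera has in their place "mount" (4x4, takes a point from camera to tool coordinates, whose origin is the TCP and whose axes are the flange's). Camera axes: x right, y down, z forward; pixel columns grow to the right and rows downward; lengths in m; the calibration is good to about 2 mm. A picture is of the moment at which its call begins: read the wrist's pose just before it. There is no depth.
- workorder.hand_in(): hands the job in; it is judged then, once.
The state is a dict: "t": time; "q": joint angles; "dq": joint speeds; "joint_efforts": joint torques, N m; "ee_pos": TCP position; "tcp_rot": TCP orientation; "wrist_force": force on the tool from outside, world axes, zero at the start; "torque": the same for the moment, N m; "finger_gap": opening from 0.0 (shut) to 1.0 (fully open); "gripper_force": force on a finger pad.
Only numpy, scipy, OpenCV 4.12 (cv2) and the standard library are available. Lean on these libraries where they do the work, as an engineer would, in place of code of your own. Each camera call takes 0.05 s, during which the arm holds its last target. There are 200 camera calls.

## Working session

There is one attempt and no reset: what is moved stays moved. The work goes in short steps, Python scripts to look and compute and a tool call to move; the robot and the scene stay as the last step left them, time stands still between calls to the robot, and variables do not carry over. Pictures are saved under pics/ and viewed, at most 14 in all, crops included, and the job is handed in when it is done.

Besides the shell and the picture viewer there is one more tool, called after ">>>" as a command line: name --argument value ..., lists and objects as JSON in quotes. arm_command: Moves the arm, as the interface text tells. Its arguments: {"type":"object","properties":{"translation":{"type":"array"},"rotation":{"type":"array"},"claw":{"type":"number"},"grip_force":{"type":"number"}},"required":["translation","rotation"]}

```bash
mkdir -p pics
cat > h.py <<'E'
import numpy as np, cv2
from scipy.spatial.transform import Rotation as R
from rig import get_state, capture, workorder, arm
def cam(name):
    s=get_state(); c=capture(name)
    K=np.array([[c['fx'],0,c['cx']],[0,c['fy'],c['cy']],[0,0,1.]])
    if 'mount' in c:
        T=np.eye(4);T[:3,:3]=R.from_quat(s['tcp_rot']).as_matrix();T[:3,3]=s['ee_pos'];T=T@np.array(c['mount'])
        W=np.linalg.inv(T)
    else:
        W=np.eye(4);W[:3,:3]=cv2.Rodrigues(np.array(c['rvec'],float))[0];W[:3,3]=np.array(c['tvec']).ravel()
    return c['image'],K,W
def proj(p,K,W):
    q=W[:3,:3]@np.array(p)+W[:3,3];q=K@q;return q[:2]/q[2]
def ray(px,K,W):
    d=np.linalg.inv(K)@np.array([px[0],px[1],1.]);Rm=W[:3,:3];return -Rm.T@W[:3,3],Rm.T@d
def onz(px,z,K,W):
    o,d=ray(px,K,W);return o+d*(z-o[2])/d[2]
def cross(r1,r2):
    (o1,d1),(o2,d2)=r1,r2;d1=d1/np.linalg.norm(d1);d2=d2/np.linalg.norm(d2)
    t=np.linalg.lstsq(np.stack([d1,-d2],1),o2-o1,rcond=None)[0]
    a,b=o1+t[0]*d1,o2+t[1]*d2;return (a+b)/2,np.linalg.norm(a-b)
def save(n,img): cv2.imwrite('pics/'+n+'.png',img)
E
python3 - <<'E'
from h import *
import pickle
d={}
for n in ['scene','top']:
    i,K,W=cam(n);save(n+'0',i);d[n]=(i,K,W);print(n,K[0,0],-W[:3,:3].T@W[:3,3], W[:3,:3].round(2).tolist())
pickle.dump(d,open('c0.pkl','wb'))
print(get_state())
E
```

```text
scene 389.06260064899385 [1.22751413 0.51641126 1.06029798] [[-0.64, 0.77, 0.02], [0.53, 0.46, -0.71], [-0.56, -0.45, -0.7]]
top 479.6168022526566 [ 0.23083703 -0.04929201  1.78006003] [[-0.0, -1.0, 0.02], [-0.98, -0.0, -0.17], [0.17, -0.02, -0.98]]
{'t': 0.1, 'q': array([ 1.06393398,  0.47770923,  0.02237231,  1.55634027, -0.01152442,
        1.1093039 , -0.08309928]), 'dq': array([ 0.00016992,  0.00059496,  0.00152647, -0.00253905,  0.00056861,
       -0.000476  , -0.00025516]), 'joint_efforts': array([ 5.65854163e-03, -5.97752237e+01,  1.61407158e+00, -2.81952274e+01,
        1.27627503e-02,  5.01862567e-03,  4.70533428e-05]), 'ee_pos': array([ 0.26191529, -0.62166775,  0.30303411]), 'tcp_rot': array([ 9.80190626e-01,  1.98054716e-01, -2.15222323e-04, -7.87295113e-04]), 'wrist_force': array([-0.13127862, -0.86526952,  0.05523914]), 'torque': array([0.00391072, 0.03877555, 0.02226977]), 'gripper_force': 0.0, 'finger_gap': 1.0006845891599199}
```

View pics/scene0.png

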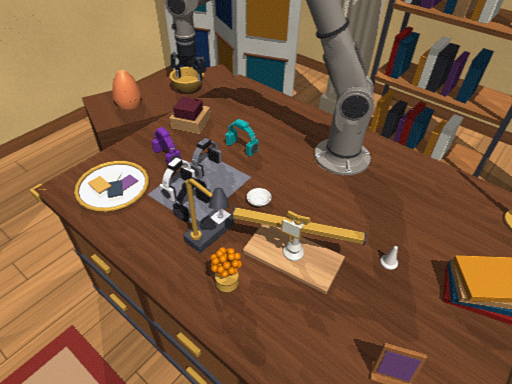

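View pics/top0.png

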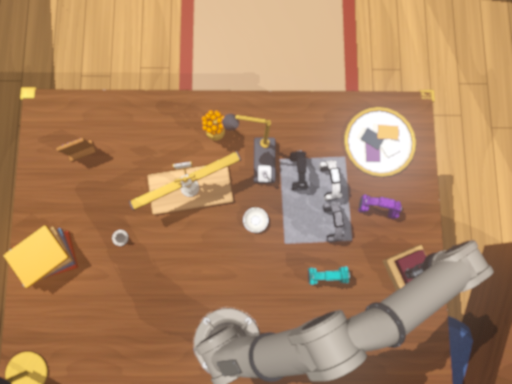

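The scene view shows the stand with its bar at (300,228), the lamp foot at (205,235) and headphones on the grey mat around (205,152), (180,175) and (185,205). The turquoise set at (240,135) and the purple set at (165,143) are look-alikes. I'll take one crop from each view to check.

Run:
```python
from h import *
import pickle
d=pickle.load(open('c0.pkl','rb'))
a=d['scene'][0][125:285,140:380]; b=d['top'][0][130:255,125:365]
a=cv2.resize(a,None,fx=2.5,fy=2.5,interpolation=cv2.INTER_CUBIC)[:,:,:]
b=cv2.resize(b,None,fx=3.3,fy=3.3,interpolation=cv2.INTER_CUBIC)
save('cs',cv2.resize(d['scene'][0][125:285,140:380],(800,533),interpolation=cv2.INTER_CUBIC));save('ct',b)
for n,px in [('col',(190,187)),('card',(182,165)),('barR',(238,158)),('barL',(134,203)),('ph_black',(300,170)),('white',(332,178)),('grey',(338,220)),('foot',(265,165)),('dish',(255,220))]:
    print(n,onz(px,{'barR':.17,'barL':.17,'dish':.02,'foot':.04}.get(n,.12),*d['top'][1:]).round(3))
```

```text
col [0.538 0.131 0.12 ]
card [0.617 0.161 0.12 ]
barR [ 0.631 -0.037  0.17 ]
barL [0.473 0.314 0.17 ]
ph_black [ 0.6   -0.257  0.12 ]
white [ 0.572 -0.37   0.12 ]
grey [ 0.422 -0.386  0.12 ]
foot [ 0.637 -0.137  0.04 ]
dish [ 0.433 -0.099  0.02 ]
```

View pics/cs.png

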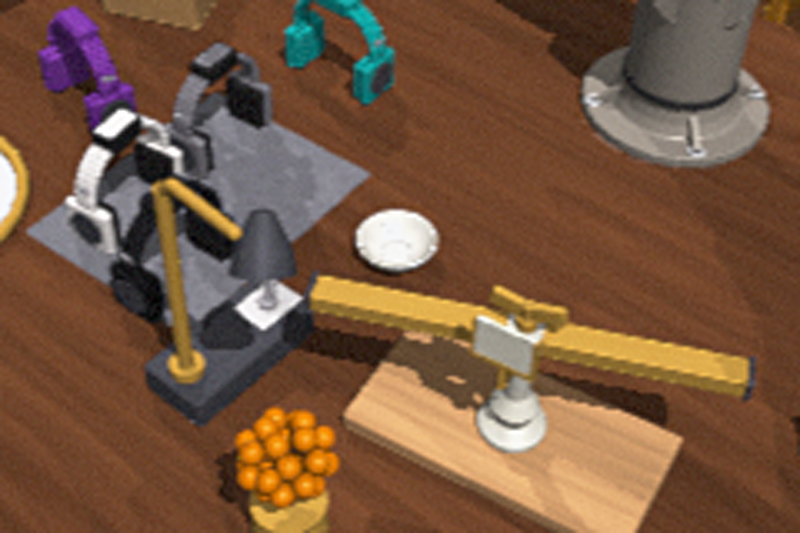

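View pics/ct.png

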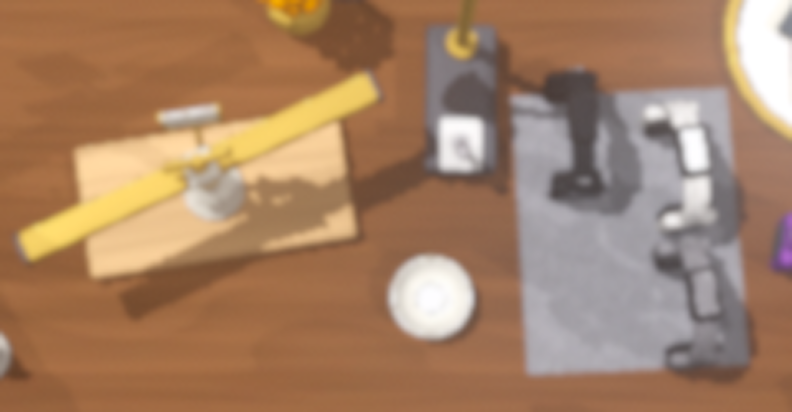

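Nothing else needed ruling out. The real sets are black at top px (300,170), white at (332,178) and grey at (338,220). Turquoise (330,275) and purple (380,207) are the decoys. The toggle sits on the white plate at (265,170). Next I'll get closer with the wrist camera.

```bash
cat >> h.py <<'E'
def to(p,yaw=None,s=None):
    """print shift mm and turn deg, in tool axes, to reach world TCP p, tool pointing down, tool x at yaw (mod pi)"""
    s=s or get_state();Rm=R.from_quat(s['tcp_rot'])
    y0=np.arctan2(*Rm.as_matrix()[[1,0],0])
    if yaw is None: yaw=y0
    Rt=R.from_euler('z',yaw)*R.from_euler('x',np.pi)
    print('q7 %.2f yaw %.3f'%(s['q'][6],y0),'T',(1000*Rm.inv().apply(np.array(p)-s['ee_pos'])).round(1).tolist(),'R',(Rm.inv()*Rt).as_rotvec(degrees=True).round(2).tolist())
E
python3 - <<'E'
from h import *
c=capture('wrist');print(np.array(c['mount']).round(3).tolist(),c['fx'],c['cx'],c['cy'])
to((.56,.0,.42),0)
E
```

```text
[[0.0, -0.951, -0.309, 0.08], [1.0, 0.0, -0.0, 0.001], [0.0, -0.309, 0.951, -0.07], [0.0, 0.0, 0.0, 1.0]] 323.3274271013779 259.7562259001172 190.17688673457354
q7 -0.08 yaw 0.399 T [516.0, -457.4, -116.3] R [-0.08, 0.02, 22.85]
```

>>> arm_command --translation '[[317,-216,-117],[317,-216,-117],[317,-216,-117],[317,-216,-117],[317,-216,-117],[317,-216,-117],[317,-216,-117],[317,-216,-117],[317,-216,-117],[317,-216,-117]]' --rotation '[[0,0,22.9],[0,0,22.9],[0,0,22.9],[0,0,22.9],[0,0,22.9],[0,0,22.9],[0,0,22.9],[0,0,22.9],[0,0,22.9],[0,0,22.9]]'

```text
t: 0.98
ee_pos: [0.4728, -0.2955, 0.4222]
tcp_rot: [1.0, 0.002, 0.001, -0.0]
wrist_force: [1.1, 0.1, 0.5]
finger_gap: 0.998
gripper_force: 0.0
```

>>> arm_command --translation '[[0,0,0],[0,0,0],[0,0,0],[0,0,0],[0,0,0],[0,0,0],[0,0,0],[0,0,0],[0,0,0],[0,0,0]]' --rotation '[[0,0,0],[0,0,0],[0,0,0],[0,0,0],[0,0,0],[0,0,0],[0,0,0],[0,0,0],[0,0,0],[0,0,0]]'

```text
t: 1.82
ee_pos: [0.4703, -0.3, 0.4209]
tcp_rot: [1.0, -0.001, -0.0, -0.0]
wrist_force: [-0.5, 0.0, -0.2]
finger_gap: 0.999
gripper_force: 0.0
```

Run:
```python
from h import *
import pickle
s=get_state();print(s['ee_pos'].round(3),s['q'].round(2))
pickle.dump(cam('wrist'),open('w1.pkl','wb'))
save('w1',pickle.load(open('w1.pkl','rb'))[0])
to((.47,.13,.42),0)
```

```text
[ 0.47  -0.3    0.421] [ 0.51  0.2  -0.07  1.68  0.01  1.26 -1.13]
q7 -1.13 yaw -0.001 T [-0.7, -429.9, 0.9] R [0.0, 0.0, -0.05]
```

View pics/w1.png

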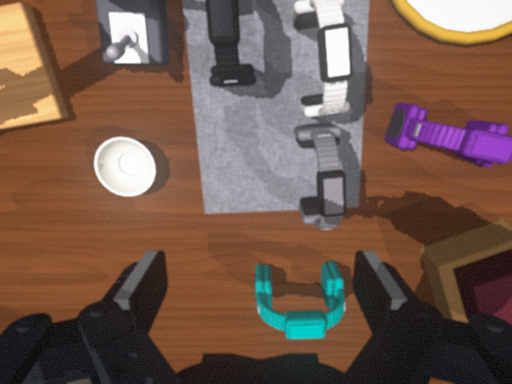

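White crown is at (336,52), grey at (331,195), black at (224,18), and the toggle at (122,45). Next I'll take two wrist views over the stand.

>>> arm_command --translation '[[30,-250,0],[30,-250,0],[30,-250,0],[30,-250,0],[30,-250,0],[30,-250,0],[30,-250,0],[30,-250,0],[30,-250,0],[30,-250,0]]' --rotation '[[0,0,0],[0,0,0],[0,0,0],[0,0,0],[0,0,0],[0,0,0],[0,0,0],[0,0,0],[0,0,0],[0,0,0]]'

```text
t: 2.7
ee_pos: [0.5005, -0.0517, 0.4208]
tcp_rot: [1.0, -0.002, -0.0, 0.0]
wrist_force: [-0.2, -0.6, -0.6]
finger_gap: 1.002
gripper_force: 0.0
```

Run:
```python
from h import *
import pickle
d=cam('wrist');pickle.dump(d,open('w2.pkl','wb'));save('w2',d[0])
```

>>> arm_command --translation '[[0,-200,0],[0,-200,0],[0,-200,0],[0,-200,0],[0,-200,0],[0,-200,0],[0,-200,0],[0,-200,0],[0,-200,0],[0,-200,0]]' --rotation '[[0,0,0],[0,0,0],[0,0,0],[0,0,0],[0,0,0],[0,0,0],[0,0,0],[0,0,0],[0,0,0],[0,0,0]]'

```text
t: 3.58
ee_pos: [0.5013, 0.148, 0.4209]
tcp_rot: [1.0, -0.002, -0.0, 0.0]
wrist_force: [0.1, 0.2, -0.3]
finger_gap: 1.001
gripper_force: 0.0
```

Run:
```python
from h import *
import pickle
d=cam('wrist');pickle.dump(d,open('w3.pkl','wb'));save('w3',d[0])
```

```text
(no output)
```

View pics/w2.png

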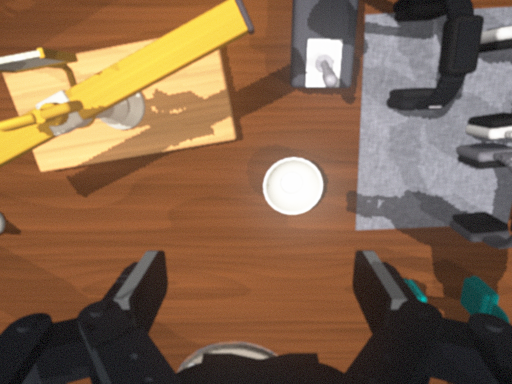

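View pics/w3.png

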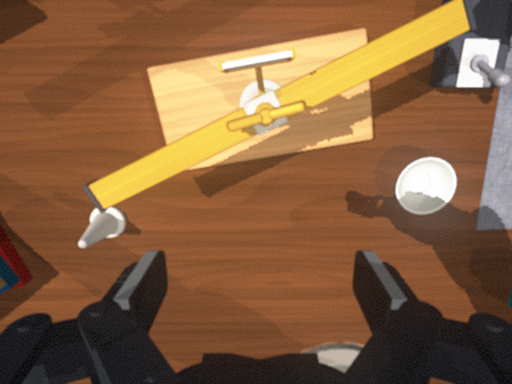

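Run:
```python
from h import *
import pickle
i1,K1,W1=pickle.load(open('w1.pkl','rb'));i2,K2,W2=pickle.load(open('w2.pkl','rb'));i3,K3,W3=pickle.load(open('w3.pkl','rb'))
d0=pickle.load(open('c0.pkl','rb'))
def yel(i):
    h=cv2.cvtColor(i,cv2.COLOR_BGR2HSV);m=cv2.inRange(h,(20,180,100),(32,255,255))
    n,l,st,c=cv2.connectedComponentsWithStats(m);k=1+np.argmax(st[1:,4]);return (l==k).astype(np.uint8)
m=yel(i3);r=cv2.minAreaRect(cv2.findNonZero(m));print('bar box',r)
b=cv2.boxPoints(r);e=sorted([tuple((b[k]+b[(k+1)%4])/2) for k in range(4)],key=lambda p:p[0]);print(e[0],e[-1])
P=[onz(p,.17,K3,W3) for p in (e[0],e[-1])];v=P[0]-P[1];print('bar ends',P,np.linalg.norm(v),'mid',(P[0]+P[1])/2,'ang',np.arctan2(-v[0],v[1]))
# end height by two views: right end corners w2/w3
print('end',cross(ray((238,2),K2,W2),ray((463,2),K3,W3)),cross(ray((249,33),K2,W2),ray((468,28),K3,W3)))
c=[onz(p,.022,K3,W3) for p in ((148,69),(366,29),(373,138))];v=c[0]-c[1];print('base',c,np.linalg.norm(v),'ang',np.arctan2(-v[0],v[1]))
a,b=[onz(p,.209,K3,W3) for p in ((229,126),(305,107))];v=b-a;print('wing',a,b,np.linalg.norm(v),'mid',(a+b)/2,onz((266,115),.215,K3,W3),'ang',np.arctan2(v[1],v[0]))
a,b=[onz(p,.214,K3,W3) for p in ((222,67),(294,54))];v=a-b;print('card',a,b,np.linalg.norm(v),(a+b)/2,np.arctan2(-v[0],v[1]))
print('bolt3d',cross(ray((266,115),K3,W3),ray((189,178),*d0['top'][1:])))
```

```text
bar box ((424.1999816894531, 15.89998722076416), (2.683281660079956, 21.913469314575195), 63.43495178222656)
(np.float32(414.4), np.float32(20.799988)) (np.float32(433.99997), np.float32(10.999987))
bar ends [array([0.63534589, 0.00856529, 0.17      ]), array([ 0.64305451, -0.00764136,  0.17      ])] 0.01794654530264368 mid [6.39200199e-01 4.61965803e-04 1.70000000e-01] ang 0.4439747669234612
end (array([ 0.6507238 , -0.03391437,  0.16645344]), np.float64(2.4548379874098628e-05)) (array([ 0.628033  , -0.04322988,  0.16482456]), np.float64(0.004091483262533035))
base [array([0.6029243 , 0.29817653, 0.022     ]), array([0.65078847, 0.00684935, 0.022     ]), array([ 0.50784597, -0.01716469,  0.022     ])] 0.2952329626295166 ang 0.16284212263523487
wing [0.54815642 0.17322691 0.209     ] [0.56371937 0.10846834 0.209     ] 0.06660238909376924 mid [0.5559379  0.14084762 0.209     ] [0.55777859 0.14153094 0.215     ] ang -1.3349463021021175
card [0.59540501 0.1767759  0.214     ] [0.60477027 0.11942929 0.214     ] 0.05810629446321295 [0.60008764 0.1481026  0.214     ] 0.1618805917157552
bolt3d (array([0.55676495, 0.13518613, 0.17420411]), np.float64(0.012205585299445591))
```

Base yaw is 0.162, the axis is at (0.555, 0.1405), the bar joint reads about 0.28 and the bolt about 0.755. I'll grip the bar near its left end.

Run:
```python
from h import *
to((.489,.281,.32),1.0);to((.489,.281,.32),2.01)
```

```text
q7 -2.05 yaw -0.004 T [-12.7, -132.7, 100.8] R [0.03, 0.01, -57.52]
q7 -2.05 yaw -0.004 T [-12.7, -132.7, 100.8] R [0.03, 0.02, -115.39]
```

>>> arm_command --translation '[[-13,-133,101],[-13,-133,101],[-13,-133,101],[-13,-133,101],[-13,-133,101],[-13,-133,101],[-13,-133,101],[-13,-133,101],[-13,-133,101],[-13,-133,101]]' --rotation '[[0,0,-60],[0,0,-60],[0,0,-60],[0,0,-60],[0,0,-60],[0,0,-60],[0,0,-60],[0,0,-60],[0,0,-60],[0,0,-60]]' --claw 80

```text
t: 4.47
ee_pos: [0.4884, 0.2821, 0.3198]
tcp_rot: [0.866, 0.5, -0.0, 0.0]
wrist_force: [-0.5, -0.2, 0.2]
finger_gap: 0.803
gripper_force: 0.0
```

>>> arm_command --translation '[[0,0,0],[0,0,0],[0,0,0],[0,0,0],[0,0,0],[0,0,0],[0,0,0],[0,0,0],[0,0,0],[0,0,0]]' --rotation '[[0,0,-55.4],[0,0,-55.4],[0,0,-55.4],[0,0,-55.4],[0,0,-55.4],[0,0,-55.4],[0,0,-55.4],[0,0,-55.4],[0,0,-55.4],[0,0,-55.4]]'

```text
t: 5.3
ee_pos: [0.4882, 0.2825, 0.3198]
tcp_rot: [0.537, 0.844, -0.0, -0.0]
wrist_force: [-0.0, 1.0, -0.0]
finger_gap: 0.801
gripper_force: 0.0
```

Run:
```python
from h import *
d=cam('wrist');save('w4',d[0])
m=cv2.inRange(cv2.cvtColor(d[0],cv2.COLOR_BGR2HSV),(20,150,90),(34,255,255))
# bar edges at several rows, in the tool frame
for r in (120,180,230,250):
    x=np.nonzero(m[r])[0]
    if len(x): print(r,x.min(),x.max(),onz((x.min(),r),.17,*d[1:]).round(4),onz((x.max(),r),.17,*d[1:]).round(4))
to((.489,.281,.216),2.01)
```

```text
180 239 278 [0.4694 0.2894 0.17  ] [0.4944 0.3011 0.17  ]
230 240 278 [0.4857 0.2544 0.17  ] [0.5113 0.2663 0.17  ]
250 268 278 [0.5118 0.2482 0.17  ] [0.5186 0.2514 0.17  ]
q7 -0.48 yaw 2.008 T [-1.8, 0.1, 103.9] R [0.0, 0.01, -0.1]
```

View pics/w4.png

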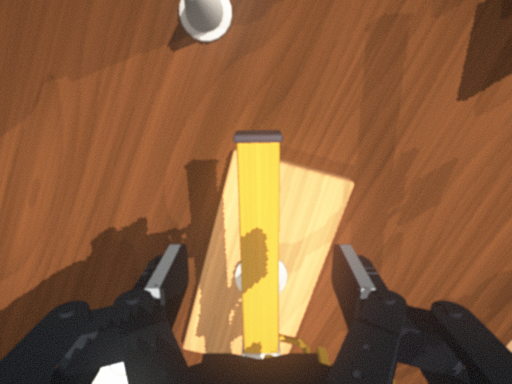

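The bar lies centred between the fingers at about column 258. Next: descend, close and swing.

>>> arm_command --translation '[[-2,0,26],[-2,0,52],[-2,0,78],[-2,0,104],[-2,0,104],[-2,0,104],[-2,0,104],[-2,0,104],[-2,0,104],[-2,0,104]]' --rotation '[[0,0,0],[0,0,0],[0,0,0],[0,0,0],[0,0,0],[0,0,0],[0,0,0],[0,0,0],[0,0,0],[0,0,0]]'

```text
t: 6.18
ee_pos: [0.4893, 0.2816, 0.2172]
tcp_rot: [0.535, 0.845, 0.001, 0.001]
wrist_force: [0.3, 0.3, 0.3]
finger_gap: 0.799
gripper_force: 0.0
```

>>> arm_command --translation '[[0,0,0],[0,0,0],[0,0,0],[0,0,0],[0,0,0],[0,0,0],[0,0,0],[0,0,0],[0,0,0],[0,0,0]]' --rotation '[[0,0,0],[0,0,0],[0,0,0],[0,0,0],[0,0,0],[0,0,0],[0,0,0],[0,0,0],[0,0,0],[0,0,0]]' --claw 0 --grip_force 60

```text
t: 7.02
ee_pos: [0.4887, 0.2812, 0.2163]
tcp_rot: [0.535, 0.845, -0.0, 0.0]
wrist_force: [-2.4, -1.7, 5.3]
finger_gap: 0.338
gripper_force: 59.3
```

>>> arm_command --translation '[[0,5.3,0],[-0.5,10.6,0],[-1,16,0],[-1.7,21.3,0],[-2.8,26.6,0],[-3.9,31.9,0],[-5,37.2,0],[-6.1,42.4,0],[-6.1,42.4,0],[-6.1,42.4,0]]' --rotation '[[0,0,2],[0,0,4],[0,0,6],[0,0,8],[0,0,10],[0,0,12],[0,0,14],[0,0,15.9],[0,0,15.9],[0,0,15.9]]'

```text
t: 7.85
ee_pos: [0.53, 0.2941, 0.2163]
tcp_rot: [0.647, 0.763, 0.0, -0.0]
wrist_force: [-0.4, -1.6, 3.5]
finger_gap: 0.343
gripper_force: 59.4
```

>>> arm_command --translation '[[0,0,0],[0,0,0],[0,0,0],[0,0,0],[0,0,0],[0,0,0],[0,0,0],[0,0,0],[0,0,0],[0,0,0]]' --rotation '[[0,0,0],[0,0,0],[0,0,0],[0,0,0],[0,0,0],[0,0,0],[0,0,0],[0,0,0],[0,0,0],[0,0,0]]' --claw 80

```text
t: 8.68
ee_pos: [0.5297, 0.2939, 0.2159]
tcp_rot: [0.646, 0.763, 0.0, 0.0]
wrist_force: [-0.5, -0.1, 0.3]
finger_gap: 0.799
gripper_force: 0.0
```

Run:
```python
from h import *
s=get_state();print(s['ee_pos'],s['wrist_force'])
to((.555,.1405,.32),1.807)
```

```text
[0.52969315 0.29390692 0.21593049] [-0.5491221  -0.05678441  0.34017996]
q7 -0.79 yaw 1.736 T [-155.5, -0.2, -104.1] R [0.0, 0.0, -4.08]
```

>>> arm_command --translation '[[0,0,-40],[0,0,-80],[0,0,-104],[-30,0,-104],[-60,0,-104],[-90,0,-104],[-120,0,-104],[-155,0,-104],[-155,0,-104],[-155,0,-104]]' --rotation '[[0,0,0],[0,0,0],[0,0,0],[0,0,-1],[0,0,-2],[0,0,-3],[0,0,-4],[0,0,-4],[0,0,-4],[0,0,-4]]' --claw 45

```text
t: 9.52
ee_pos: [0.5558, 0.1382, 0.3197]
tcp_rot: [0.621, 0.783, -0.0, 0.0]
wrist_force: [0.0, 0.8, 0.3]
finger_gap: 0.445
gripper_force: 0.0
```

Run:
```python
from h import *
s=get_state();d=cam('wrist');save('w5',d[0][150:384,100:420])
to((.555,.1405,.254),1.807,s)
for p in [(.555,.1405,.209),(.555+.038*np.cos(1.807),.1405+.038*np.sin(1.807),.209),(.555-.038*np.cos(1.807),.1405-.038*np.sin(1.807),.209)]: print(proj(p,*d[1:])-[100,150])
```

```text
q7 -0.37 yaw 1.800 T [2.5, -0.2, 65.7] R [-0.02, 0.06, -0.38]
[158.06038363  66.96797458]
[157.50928524   4.89007416]
[158.54873645 121.97796658]
```

View pics/w5.png

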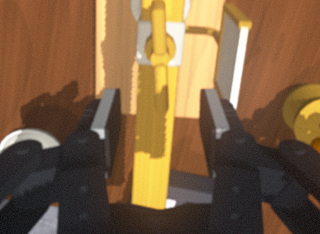

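The wing shows centred at (159,55) in the crop, tilted about 0.08 rad. I'll lower with a narrow opening.

>>> arm_command --translation '[[2,0,0],[2,0,0],[2,0,10],[2,0,20],[2,0,30],[2,0,40],[2,0,48],[2,0,56],[2,0,63],[2,0,63]]' --rotation '[[0,0,-2.7],[0,0,-2.7],[0,0,-2.7],[0,0,-2.7],[0,0,-2.7],[0,0,-2.7],[0,0,-2.7],[0,0,-2.7],[0,0,-2.7],[0,0,-2.7]]' --claw 35

```text
t: 10.4
ee_pos: [0.554, 0.1425, 0.2551]
tcp_rot: [0.601, 0.799, -0.001, -0.001]
wrist_force: [0.0, -1.0, -0.1]
finger_gap: 0.351
gripper_force: 0.0
```

>>> arm_command --translation '[[0,0,0],[0,0,0],[0,0,0],[0,0,0],[0,0,0],[0,0,0],[0,0,0],[0,0,0],[0,0,0],[0,0,0]]' --rotation '[[0,0,0],[0,0,0],[0,0,0],[0,0,0],[0,0,0],[0,0,0],[0,0,0],[0,0,0],[0,0,0],[0,0,0]]' --claw 0 --grip_force 40

```text
t: 11.23
ee_pos: [0.5547, 0.1431, 0.2577]
tcp_rot: [0.601, 0.799, 0.0, 0.0]
wrist_force: [-3.0, -0.0, 6.4]
finger_gap: 0.114
gripper_force: 39.6
```

Run:
```python
from h import *
s=get_state();print(s['ee_pos'],s['wrist_force'],s['finger_gap'],s['q'].round(2))
to((.555,.1405,.257),.16)
```

```text
[0.5546914  0.14312377 0.25767673] [-2.97292733 -0.04408346  6.41775251] 0.1141633633420224 [ 0.2   0.45 -0.72  1.81  0.35  1.01 -0.38]
q7 -0.38 yaw 1.853 T [-2.6, -0.4, 0.7] R [0.04, -0.02, 96.98]
```

>>> arm_command --translation '[[-1,0,0],[-2,0,0],[-2,0,0],[-2,0,0],[-2,0,0],[-2,0,0],[-2,0,0],[-2,0,0],[-2,0,0],[-2,0,0]]' --rotation '[[0,0,5],[0,0,10],[0,0,15],[0,0,20],[0,0,25],[0,0,30],[0,0,35],[0,0,40],[0,0,45],[0,0,48]]'

```text
t: 12.07
ee_pos: [0.5551, 0.1428, 0.2577]
tcp_rot: [0.875, 0.485, 0.001, -0.001]
wrist_force: [-3.4, 2.8, 4.1]
finger_gap: 0.116
gripper_force: 39.3
```

>>> arm_command --translation '[[0,0,0],[0,0,0],[0,0,0],[0,0,0],[0,0,0],[0,0,0],[0,0,0],[0,0,0],[0,0,0],[0,0,0]]' --rotation '[[0,0,5],[0,0,10],[0,0,15],[0,0,20],[0,0,25],[0,0,30],[0,0,35],[0,0,40],[0,0,45],[0,0,49]]'

```text
t: 12.9
ee_pos: [0.5553, 0.1424, 0.2577]
tcp_rot: [0.997, 0.078, 0.001, -0.001]
wrist_force: [-2.8, 2.7, 3.3]
finger_gap: 0.118
gripper_force: 39.2
```

>>> arm_command --translation '[[0,0,0],[0,0,0],[0,0,0],[0,0,0],[0,0,0],[0,0,0],[0,0,0],[0,0,0],[0,0,0],[0,0,0]]' --rotation '[[0,0,0],[0,0,0],[0,0,0],[0,0,0],[0,0,0],[0,0,0],[0,0,0],[0,0,0],[0,0,0],[0,0,0]]'

```text
t: 13.73
ee_pos: [0.5553, 0.1423, 0.2577]
tcp_rot: [0.997, 0.081, 0.001, -0.001]
wrist_force: [-3.3, 3.5, 5.7]
finger_gap: 0.117
gripper_force: 39.6
```

Run:
```python
from h import *
s=get_state();print(s['ee_pos'],s['wrist_force'],s['torque'],s['finger_gap'])
to((.555,.1405,.257),.16)
```

```text
[0.55533295 0.14233793 0.25765612] [-3.26704078  3.5344164   5.73309364] [0.7258452  0.63771556 0.10795171] 0.11684821914042595
q7 -1.91 yaw 0.163 T [-0.6, 1.8, 0.7] R [-0.09, -0.08, 0.18]
```

>>> arm_command --translation '[[0,0,0],[0,0,0],[0,0,0],[0,0,0],[0,0,0],[0,0,0],[0,0,-30],[0,0,-60],[0,0,-100],[0,0,-140]]' --rotation '[[0,0,0],[0,0,0],[0,0,0],[0,0,0],[0,0,0],[0,0,0],[0,0,0],[0,0,0],[0,0,0],[0,0,0]]' --claw 35

```text
t: 14.57
ee_pos: [0.5546, 0.1408, 0.3978]
tcp_rot: [0.997, 0.08, -0.001, 0.0]
wrist_force: [1.5, 0.6, -0.2]
finger_gap: 0.351
gripper_force: 0.0
```

>>> arm_command --translation '[[-40,0,-30],[-60,0,-30],[-60,0,-30],[-60,0,-30],[-60,0,-30],[-60,0,-30],[-60,0,-30],[-60,0,-30],[-60,0,-30],[-60,0,-30]]' --rotation '[[0,0,0],[0,0,0],[0,0,0],[0,0,0],[0,0,0],[0,0,0],[0,0,0],[0,0,0],[0,0,0],[0,0,0]]'

```text
t: 15.4
ee_pos: [0.4962, 0.1316, 0.4265]
tcp_rot: [0.997, 0.08, -0.0, -0.0]
wrist_force: [-0.6, -0.2, -0.2]
finger_gap: 0.351
gripper_force: 0.0
```

Run:
```python
from h import *
s=get_state();print(s['ee_pos'])
i,K,W=cam('wrist');save('w6',i)
```

```text
[0.49620749 0.13155107 0.42650401]
```

View pics/w6.png

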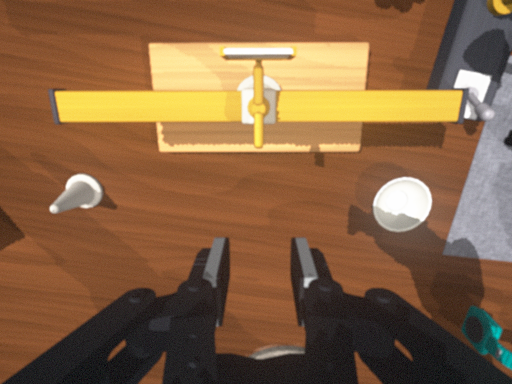

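Bar square, bolt home with the wing at (258,105) pointing at the card, and the card untouched. Next I'll measure the crowns.

```bash
cat >> h.py <<'E'
def pad(i,K,W,seed,tol=10,z=.134):
    m=np.zeros((i.shape[0]+2,i.shape[1]+2),np.uint8)
    cv2.floodFill(cv2.GaussianBlur(i,(3,3),0),m,tuple(seed),0,(tol,)*3,(tol,)*3,cv2.FLOODFILL_MASK_ONLY|cv2.FLOODFILL_FIXED_RANGE|8)
    p=cv2.findNonZero(m[1:-1,1:-1]);r=cv2.minAreaRect(p);b=cv2.boxPoints(r)
    P=np.array([onz(q,z,K,W)[:2] for q in b]);e1,e2=P[1]-P[0],P[2]-P[1]
    l,s=(e1,e2) if np.linalg.norm(e1)>np.linalg.norm(e2) else (e2,e1)
    a=(np.arctan2(l[1],l[0])+np.pi/2)%np.pi-np.pi/2
    return np.array(r[0]),P.mean(0),a,np.linalg.norm(l),np.linalg.norm(s)
E
python3 - <<'E'
from h import *
import pickle
w1=pickle.load(open('w1.pkl','rb'));w2=pickle.load(open('w2.pkl','rb'));w6=None
for n,w,s in [('white',w1,(336,52)),('grey',w1,(331,190)),('black1',w1,(224,15)),('black2',w2,(461,42))]:
    for t in (8,14,22): print(n,t,[np.round(x,3).tolist() for x in pad(*w,s,t)], w[0][s[1],s[0]])
i,K,W=cam('wrist')
for p in ((55,106),(466,106)): print(onz(p,.17,K,W))
E
```

```text
white 8 [[337.249, 51.986], [0.582, -0.38], 0.142, 0.043, 0.02] [253 252 251]
white 14 [[337.462, 51.936], [0.582, -0.38], 0.154, 0.043, 0.02] [253 252 251]
white 22 [[337.427, 51.936], [0.582, -0.38], 0.157, 0.043, 0.02] [253 252 251]
grey 8 [[332.717, 191.339], [0.433, -0.386], 0.123, 0.03, 0.018] [166 161 164]
grey 14 [[333.146, 191.221], [0.433, -0.386], 0.12, 0.03, 0.019] [166 161 164]
grey 22 [[333.028, 191.594], [0.433, -0.386], 0.122, 0.031, 0.02] [166 161 164]
black1 8 [[220.826, 17.54], [0.614, -0.262], 0.037, 0.032, 0.02] [67 63 66]
black1 14 [[230.533, 42.477], [0.59, -0.271], 0.069, 0.081, 0.045] [67 63 66]
black1 22 [[247.089, 47.263], [0.585, -0.288], 0.113, 0.094, 0.077] [67 63 66]
black2 8 [[452.975, 58.817], [0.603, -0.251], -0.235, 0.107, 0.051] [48 42 45]
black2 14 [[450.0, 54.0], [0.608, -0.248], 1.568, 0.119, 0.105] [48 42 45]
black2 22 [[449.5, 54.5], [0.607, -0.247], 1.568, 0.12, 0.106] [48 42 45]
[0.52416437 0.33797782 0.17      ]
[ 0.58812882 -0.05895766  0.17      ]
```

Run:
```python
from h import *
import pickle
to((.50,-.33,.40),.14)
d0=pickle.load(open('c0.pkl','rb'))
T=d0['top'][1:]
print('lamp head',onz((230,120),.25,*T),'stem top',onz((267,122),.29,*T),'stem foot',onz((264,143),.04,*T))
```

```text
q7 -1.84 yaw 0.160 T [-69.6, 456.3, 26.7] R [-0.01, 0.02, 1.13]
lamp head [ 0.74085563 -0.01069406  0.25      ] stem top [ 0.72136675 -0.13155279  0.29      ] stem foot [ 0.72147461 -0.13349367  0.04      ]
```

>>> arm_command --translation '[[-70,380,26],[-70,380,26],[-70,380,26],[-70,380,26],[-70,380,26],[-70,380,26],[-70,380,26],[-70,380,26],[-70,380,26],[-70,380,26]]' --rotation '[[0,0,1],[0,0,1],[0,0,1],[0,0,1],[0,0,1],[0,0,1],[0,0,1],[0,0,1],[0,0,1],[0,0,1]]' --claw 75

```text
t: 16.33
ee_pos: [0.4853, -0.262, 0.4003]
tcp_rot: [0.998, 0.067, -0.001, 0.001]
wrist_force: [-1.4, 0.2, -0.2]
finger_gap: 0.749
gripper_force: 0.0
```

>>> arm_command --translation '[[0,0,0],[0,0,0],[0,0,0],[0,0,0],[0,0,0],[0,0,0],[0,0,0],[0,0,0],[0,0,0],[0,0,0]]' --rotation '[[0,0,0],[0,0,0],[0,0,0],[0,0,0],[0,0,0],[0,0,0],[0,0,0],[0,0,0],[0,0,0],[0,0,0]]'

```text
t: 17.17
ee_pos: [0.4873, -0.2547, 0.4009]
tcp_rot: [0.997, 0.071, 0.0, 0.0]
wrist_force: [-0.4, 0.5, -0.4]
finger_gap: 0.752
gripper_force: 0.0
```

Run:
```python
from h import *
import pickle
s=get_state();print(s['ee_pos'])
d=cam('wrist');save('w7',d[0]);pickle.dump(d,open('w7.pkl','wb'))
for p in [(.582,-.38,.134),(.433,-.386,.134),(.61,-.26,.134)]: print(proj(p,*d[1:]))
to((.50,-.33,.40),.14)
```

```text
[ 0.48728249 -0.25474031  0.40094023]
[397.01251226  89.45170555]
[366.49478704 226.21417187]
[282.49589394  40.20276491]
q7 -1.08 yaw 0.142 T [1.9, 76.3, 0.9] R [0.0, -0.0, 0.13]
```

View pics/w7.png

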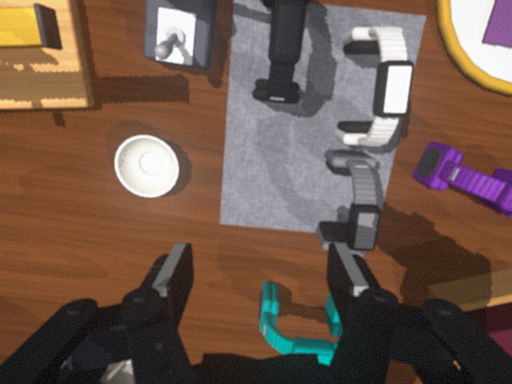

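White crown is at (397,89), black at (288,32) and grey at (366,226).

Run:
```python
from h import *
import pickle
w1=pickle.load(open('w1.pkl','rb'));w7=pickle.load(open('w7.pkl','rb'));w2=pickle.load(open('w2.pkl','rb'))
a=pad(*w1,(336,52),14);b=pad(*w7,(397,89),14)
print('white',[np.round(x,3).tolist() for x in b],cross(ray(a[0],*w1[1:]),ray(b[0],*w7[1:])))
a=pad(*w1,(331,190),14);b=pad(*w7,(366,222),14)
print('grey',[np.round(x,3).tolist() for x in b],cross(ray(a[0],*w1[1:]),ray(b[0],*w7[1:])))
for t in (5,8,12):print('black',[np.round(x,3).tolist() for x in pad(*w7,(288,32),t)])
to((.582,-.380,.26),.155)
```

```text
white [[397.292, 88.662], [0.582, -0.38], 0.133, 0.043, 0.02] (array([ 0.58268103, -0.3801004 ,  0.13386207]), np.float64(0.00019123499396936166))
grey [[365.8, 219.4], [0.441, -0.383], 1.563, 0.015, 0.013] (array([ 0.42939496, -0.39185465,  0.1118932 ]), np.float64(0.006626442718922164))
black [[283.782, 30.678], [0.618, -0.26], 0.042, 0.047, 0.026]
black [[284.517, 31.802], [0.617, -0.261], 0.204, 0.05, 0.029]
black [[282.029, 50.684], [0.599, -0.261], 0.042, 0.091, 0.045]
q7 -1.08 yaw 0.142 T [76.0, 137.4, 140.9] R [0.0, -0.0, -0.73]
```

>>> arm_command --translation '[[30,40,30],[60,80,60],[76,110,90],[76,137,120],[76,137,141],[76,137,141],[76,137,160],[76,137,185],[76,137,210],[76,137,227]]' --rotation '[[0,0,-0.5],[0,0,-0.5],[0,0,-0.5],[0,0,-0.5],[0,0,-0.5],[0,0,-0.5],[0,0,-0.5],[0,0,-0.5],[0,0,-0.5],[0,0,-0.5]]'

```text
t: 18.05
ee_pos: [0.5815, -0.3788, 0.1721]
tcp_rot: [0.997, 0.076, -0.001, -0.001]
wrist_force: [-0.5, -0.3, -0.2]
finger_gap: 0.752
gripper_force: 0.0
```

>>> arm_command --translation '[[0,0,0],[0,0,0],[0,0,0],[0,0,0],[0,0,0],[0,0,0],[0,0,0],[0,0,0],[0,0,0],[0,0,0]]' --rotation '[[0,0,0],[0,0,0],[0,0,0],[0,0,0],[0,0,0],[0,0,0],[0,0,0],[0,0,0],[0,0,0],[0,0,0]]' --claw 0 --grip_force 50

```text
t: 18.88
ee_pos: [0.5825, -0.3799, 0.1754]
tcp_rot: [0.997, 0.075, 0.001, 0.001]
wrist_force: [-1.0, 0.7, 6.6]
finger_gap: 0.365
gripper_force: 54.0
```

>>> arm_command --translation '[[0,0,-25],[0,0,-50],[0,0,-80],[0,0,-110],[0,0,-140],[0,0,-170],[0,0,-200],[0,0,-230],[0,0,-240],[0,0,-240]]' --rotation '[[0,0,0],[0,0,0],[0,0,0],[0,0,0],[0,0,0],[0,0,0],[0,0,0],[0,0,0],[0,0,0],[0,0,0]]'

```text
t: 19.72
ee_pos: [0.5826, -0.3801, 0.417]
tcp_rot: [0.997, 0.075, 0.002, 0.002]
wrist_force: [-0.0, 0.0, -2.5]
finger_gap: 0.369
gripper_force: 55.6
```

```bash
cat >> h.py <<'E'
def slot(y,z,yaw=.161):
    return np.array([.5555-y*np.sin(yaw),.140+y*np.cos(yaw),z])
E
python3 - <<'E'
from h import *
s=get_state();print(s['ee_pos'],s['wrist_force'],s['finger_gap'],s['gripper_force'])
to((.50,0,.415),.161);to(slot(.165,.415),.161)
E
```

```text
[ 0.58263059 -0.38014422  0.41695884] [-0.00647863  0.04474857 -2.54091989] 0.3687979139204667 55.5852609872818
q7 -0.94 yaw 0.151 T [-24.6, -388.2, 0.5] R [0.2, -0.25, -0.59]
q7 -0.94 yaw 0.151 T [49.6, -683.3, -0.2] R [0.2, -0.25, -0.59]
```

>>> arm_command --translation '[[-25,-38,0],[-25,-76,0],[-25,-114,0],[-25,-152,0],[-25,-190,0],[-25,-228,0],[-25,-266,0],[-25,-304,0],[-25,-342,0],[-25,-380,0]]' --rotation '[[0,0,-0.6],[0,0,-0.6],[0,0,-0.6],[0,0,-0.6],[0,0,-0.6],[0,0,-0.6],[0,0,-0.6],[0,0,-0.6],[0,0,-0.6],[0,0,-0.6]]'

```text
t: 20.55
ee_pos: [0.4984, -0.0062, 0.4113]
tcp_rot: [0.997, 0.081, -0.002, -0.0]
wrist_force: [0.6, 1.2, -1.7]
finger_gap: 0.365
gripper_force: 55.1
```

>>> arm_command --translation '[[0,-38,0],[10,-76,0],[20,-114,0],[30,-152,0],[40,-190,0],[50,-228,0],[60,-266,0],[72,-300,0],[72,-300,0],[72,-300,0]]' --rotation '[[0,0,0],[0,0,0],[0,0,0],[0,0,0],[0,0,0],[0,0,0],[0,0,0],[0,0,0],[0,0,0],[0,0,0]]'

```text
t: 21.38
ee_pos: [0.5215, 0.3021, 0.4105]
tcp_rot: [0.997, 0.083, -0.002, 0.0]
wrist_force: [1.0, -1.1, -2.2]
finger_gap: 0.373
gripper_force: 55.1
```

Run:
```python
from h import *
s=get_state();print(s['ee_pos'],s['wrist_force'],s['finger_gap'],s['gripper_force'])
to(slot(.165,.237),.161)
```

```text
[0.52150748 0.30209673 0.41053362] [ 0.95163592 -1.097091   -2.1720779 ] 0.3730724035263848 55.101980566978455
q7 -2.15 yaw 0.166 T [8.4, 0.4, 173.5] R [0.02, 0.29, 0.31]
```

>>> arm_command --translation '[[8,0,0],[8,0,20],[8,0,40],[8,0,60],[8,0,80],[8,0,100],[8,0,120],[8,0,140],[8,0,155],[8,0,155]]' --rotation '[[0,0,0],[0,0,0],[0,0,0],[0,0,0],[0,0,0],[0,0,0],[0,0,0],[0,0,0],[0,0,0],[0,0,0]]'

```text
t: 22.22
ee_pos: [0.5302, 0.2976, 0.2546]
tcp_rot: [0.997, 0.079, -0.003, 0.002]
wrist_force: [-0.2, -0.9, -2.2]
finger_gap: 0.366
gripper_force: 55.0
```

Run:
```python
from h import *
s=get_state();print(s['ee_pos'],s['wrist_force'],s['finger_gap'],s['gripper_force'])
to(slot(.165,.237),.161)
```

```text
[0.53015868 0.29758015 0.2545801 ] [-0.17345579 -0.87371576 -2.18105702] 0.36626584451925237 55.035356283187866
q7 -2.21 yaw 0.159 T [-0.1, -5.5, 17.6] R [0.23, 0.36, -0.14]
```

>>> arm_command --translation '[[0,-5,3],[0,-5,6],[0,-5,9],[0,-5,12],[0,-5,15],[0,-5,17],[0,-5,17],[0,-5,17],[0,-5,17],[0,-5,17]]' --rotation '[[0,0,0],[0,0,0],[0,0,0],[0,0,0],[0,0,0],[0,0,0],[0,0,0],[0,0,0],[0,0,0],[0,0,0]]'

```text
t: 23.05
ee_pos: [0.5302, 0.3062, 0.2423]
tcp_rot: [0.997, 0.081, 0.0, -0.0]
wrist_force: [-0.7, -0.2, 0.9]
finger_gap: 0.368
gripper_force: 57.3
```

>>> arm_command --translation '[[0,0,0],[0,0,0],[0,0,0],[0,0,0],[0,0,0],[0,0,0],[0,0,0],[0,0,0],[0,0,0],[0,0,0]]' --rotation '[[0,0,0],[0,0,0],[0,0,0],[0,0,0],[0,0,0],[0,0,0],[0,0,0],[0,0,0],[0,0,0],[0,0,0]]' --claw 60

```text
t: 23.88
ee_pos: [0.53, 0.3061, 0.2419]
tcp_rot: [0.997, 0.081, -0.0, 0.0]
wrist_force: [-0.0, -0.6, -0.1]
finger_gap: 0.601
gripper_force: 0.0
```

>>> arm_command --translation '[[0,0,-20],[0,0,-40],[0,0,-70],[0,0,-110],[0,0,-150],[0,0,-175],[-20,0,-175],[-40,0,-175],[-40,0,-175],[-40,0,-175]]' --rotation '[[0,0,0],[0,0,0],[0,0,0],[0,0,0],[0,0,0],[0,0,0],[0,0,0],[0,0,0],[0,0,0],[0,0,0]]'

```text
t: 24.72
ee_pos: [0.4899, 0.2998, 0.4174]
tcp_rot: [0.997, 0.081, 0.0, 0.0]
wrist_force: [0.2, 0.5, 0.0]
finger_gap: 0.604
gripper_force: 0.0
```

Run:
```python
from h import *
s=get_state();print(s['ee_pos'],s['wrist_force'])
d=cam('wrist')
c=proj(slot(.165,.196),*d[1:]);print(c,[np.round(x,3).tolist() for x in pad(*d,tuple(int(v) for v in c),20,z=.196)])
to((.52,-.25,.40),.14)
```

```text
[0.48989717 0.29981116 0.41738906] [0.22746807 0.52161906 0.00091271]
[262.29861958 133.42152687] [[260.5, 131.0], [0.53, 0.305], 0.152, 0.043, 0.02]
q7 -2.17 yaw 0.161 T [-59.4, 547.2, 17.2] R [0.01, -0.04, 1.23]
```

White hangs at slot y≈0.167. Now the black set.

>>> arm_command --translation '[[-50,38,17],[-50,76,17],[-50,114,17],[-50,152,17],[-50,190,17],[-50,228,17],[-50,266,17],[-50,304,17],[-50,342,17],[-50,380,17]]' --rotation '[[0,0,1],[0,0,1],[0,0,1],[0,0,1],[0,0,1],[0,0,1],[0,0,1],[0,0,1],[0,0,1],[0,0,1]]' --claw 75

```text
t: 25.6
ee_pos: [0.5028, -0.0859, 0.3997]
tcp_rot: [0.997, 0.072, -0.0, 0.0]
wrist_force: [1.4, 0.8, -0.3]
finger_gap: 0.749
gripper_force: 0.0
```

>>> arm_command --translation '[[-5,38,0],[-5,76,0],[-5,114,0],[-5,152,0],[-5,170,0],[-5,170,0],[-5,170,0],[-5,170,0],[-5,170,0],[-5,170,0]]' --rotation '[[0,0,0],[0,0,0],[0,0,0],[0,0,0],[0,0,0],[0,0,0],[0,0,0],[0,0,0],[0,0,0],[0,0,0]]'

```text
t: 26.43
ee_pos: [0.522, -0.2509, 0.4]
tcp_rot: [0.997, 0.073, 0.0, -0.0]
wrist_force: [0.8, 0.1, -0.7]
finger_gap: 0.749
gripper_force: 0.0
```

Run:
```python
from h import *
import pickle
s=get_state();print(s['ee_pos'])
d=cam('wrist');pickle.dump(d,open('w8.pkl','wb'))
c=proj((.617,-.261,.134),*d[1:]);print(c)
for t in (4,5,6,8,10): print(t,[np.round(x,3).tolist() for x in pad(*d,tuple(int(v) for v in c),t)])
save('w8',cv2.resize(d[0][:280,100:420],None,fx=2,fy=2))
```

```text
[ 0.52204556 -0.25090006  0.3999581 ]
[283.27530304  71.81138648]
4 [[283.0, 70.5], [0.618, -0.261], 0.05, 0.046, 0.024]
5 [[282.898, 71.215], [0.617, -0.261], 0.028, 0.048, 0.024]
6 [[283.39, 70.656], [0.617, -0.261], 0.055, 0.048, 0.025]
8 [[284.126, 86.627], [0.602, -0.264], -0.1, 0.084, 0.042]
10 [[280.116, 79.813], [0.607, -0.259], 0.023, 0.092, 0.042]
```

View pics/w8.png

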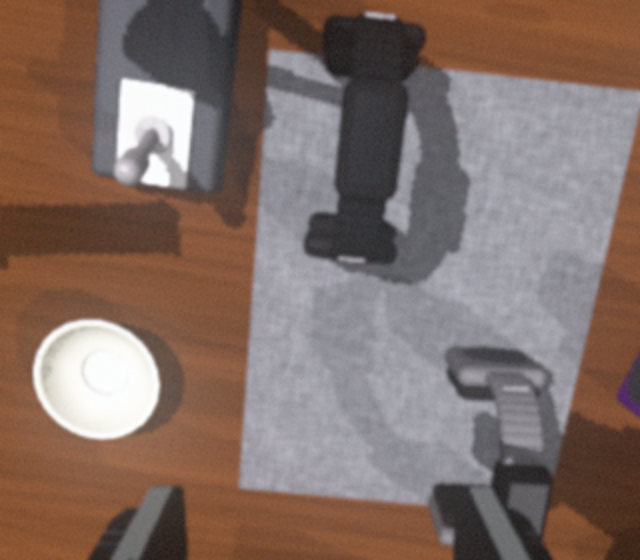

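The black crown is at crop (372,140), axis about 0.045 rad.

Run:
```python
from h import *
import pickle
w8=pickle.load(open('w8.pkl','rb'));w2=pickle.load(open('w2.pkl','rb'))
print(cross(ray((283.5,71),*w8[1:]),ray((461,42),*w2[1:])))
to((.617,-.262,.175),.045)
```

```text
(array([ 0.62022614, -0.26137174,  0.12537499]), np.float64(0.0041157226122754504))
q7 -1.10 yaw 0.146 T [92.4, 24.6, 225.1] R [-0.01, -0.02, 5.78]
```

>>> arm_command --translation '[[30,10,30],[60,20,60],[93,24.5,90],[93,24.5,120],[93,24.5,141],[93,24.5,160],[93,24.5,180],[93,24.5,200],[93,24.5,215],[93,24.5,226]]' --rotation '[[0,0,2],[0,0,5.8],[0,0,5.8],[0,0,5.8],[0,0,5.8],[0,0,5.8],[0,0,5.8],[0,0,5.8],[0,0,5.8],[0,0,5.8]]'

```text
t: 27.32
ee_pos: [0.6169, -0.2622, 0.1723]
tcp_rot: [1.0, 0.022, -0.001, -0.0]
wrist_force: [0.3, 0.3, -0.4]
finger_gap: 0.754
gripper_force: 0.0
```

>>> arm_command --translation '[[0,0,0],[0,0,0],[0,0,0],[0,0,0],[0,0,0],[0,0,0],[0,0,0],[0,0,0],[0,0,0],[0,0,0]]' --rotation '[[0,0,0],[0,0,0],[0,0,0],[0,0,0],[0,0,0],[0,0,0],[0,0,0],[0,0,0],[0,0,0],[0,0,0]]' --claw 0 --grip_force 50

```text
t: 28.15
ee_pos: [0.6178, -0.2633, 0.1749]
tcp_rot: [1.0, 0.021, 0.001, 0.0]
wrist_force: [-0.9, 1.7, 5.9]
finger_gap: 0.367
gripper_force: 52.0
```

>>> arm_command --translation '[[0,0,-25],[0,0,-50],[0,0,-80],[0,0,-110],[0,0,-140],[0,0,-170],[0,0,-200],[0,0,-230],[0,0,-240],[0,0,-240]]' --rotation '[[0,0,0],[0,0,0],[0,0,0],[0,0,0],[0,0,0],[0,0,0],[0,0,0],[0,0,0],[0,0,0],[0,0,0]]'

```text
t: 28.98
ee_pos: [0.618, -0.2636, 0.4168]
tcp_rot: [1.0, 0.021, 0.002, 0.001]
wrist_force: [0.0, 0.1, -2.2]
finger_gap: 0.369
gripper_force: 51.1
```

Run:
```python
from h import *
s=get_state();print(s['ee_pos'],s['wrist_force'],s['finger_gap'],s['gripper_force'])
to((.52,-.1,.415),.161);to(slot(.09,.415),.161)
```

```text
[ 0.61801113 -0.26363336  0.41675387] [ 0.02816896  0.11651699 -2.17648011] 0.3693880465287415 51.08429789543152
q7 -1.23 yaw 0.042 T [-91.0, -167.7, 1.0] R [0.13, -0.27, -6.79]
q7 -1.23 yaw 0.042 T [-56.0, -495.3, 0.5] R [0.13, -0.27, -6.79]
```

>>> arm_command --translation '[[-35,0,0],[-70,-15,0],[-91,-45,0],[-91,-80,0],[-91,-118,0],[-91,-156,0],[-91,-194,0],[-91,-232,0],[-91,-270,0],[-91,-308,0]]' --rotation '[[0,0,-1],[0,0,-2],[0,0,-3],[0,0,-4],[0,0,-5],[0,0,-6],[0,0,-6.8],[0,0,-6.8],[0,0,-6.8],[0,0,-6.8]]'

```text
t: 29.82
ee_pos: [0.5118, 0.0421, 0.4113]
tcp_rot: [0.997, 0.081, -0.002, 0.0]
wrist_force: [1.2, 0.8, -1.9]
finger_gap: 0.364
gripper_force: 50.8
```

>>> arm_command --translation '[[0,-30,0],[0,-60,0],[5,-90,0],[15,-120,0],[25,-150,0],[40,-175,0],[56,-184,0],[56,-184,0],[56,-184,0],[56,-184,0]]' --rotation '[[0,0,0],[0,0,0],[0,0,0],[0,0,0],[0,0,0],[0,0,0],[0,0,0],[0,0,0],[0,0,0],[0,0,0]]'

```text
t: 30.65
ee_pos: [0.5384, 0.2301, 0.4118]
tcp_rot: [0.997, 0.08, -0.002, 0.001]
wrist_force: [1.1, -0.2, -1.8]
finger_gap: 0.365
gripper_force: 50.8
```

Run:
```python
from h import *
s=get_state();print(s['ee_pos'],s['wrist_force'],s['finger_gap'],s['gripper_force'],np.abs(s['dq']).max())
to(slot(.093,.237),.161)
```

```text
[0.53835322 0.2300915  0.41179338] [ 1.10796585 -0.2428339  -1.84747288] 0.36529778984743805 50.81176936626434 0.020501190948799465
q7 -2.01 yaw 0.161 T [3.1, -1.6, 174.8] R [0.08, 0.2, -0.02]
```

>>> arm_command --translation '[[3,0,0],[3,0,20],[3,0,40],[3,0,60],[3,0,80],[3,0,100],[3,0,110],[3,0,110],[3,0,110],[3,0,110]]' --rotation '[[0,0,0],[0,0,0],[0,0,0],[0,0,0],[0,0,0],[0,0,0],[0,0,0],[0,0,0],[0,0,0],[0,0,0]]'

```text
t: 31.48
ee_pos: [0.5425, 0.2318, 0.3053]
tcp_rot: [0.997, 0.08, 0.001, -0.0]
wrist_force: [-0.3, -0.7, -1.7]
finger_gap: 0.368
gripper_force: 50.7
```

Run:
```python
from h import *
s=get_state();print(s['ee_pos'],s['wrist_force'],s['finger_gap'],s['gripper_force'],np.abs(s['dq']).max())
to(slot(.093,.237),.161)
```

```text
[0.54246118 0.23182209 0.30532476] [-0.33083957 -0.68984668 -1.68256226] 0.3677961491085832 50.7284939289093 0.00669487432017596
q7 -2.05 yaw 0.161 T [-2.0, -0.2, 68.3] R [-0.03, -0.12, -0.0]
```

>>> arm_command --translation '[[-2,0,10],[-2,0,20],[-2,0,30],[-2,0,40],[-2,0,48],[-2,0,55],[-2,0,60],[-2,0,64],[-2,0,67],[-2,0,67]]' --rotation '[[0,0,0],[0,0,0],[0,0,0],[0,0,0],[0,0,0],[0,0,0],[0,0,0],[0,0,0],[0,0,0],[0,0,0]]'

```text
t: 32.32
ee_pos: [0.5419, 0.2318, 0.242]
tcp_rot: [0.997, 0.08, 0.003, -0.0]
wrist_force: [-7.1, -5.5, 30.5]
finger_gap: 0.366
gripper_force: 69.0
```

>>> arm_command --translation '[[0,0,0],[0,0,0],[0,0,0],[0,0,0],[0,0,0],[0,0,0],[0,0,0],[0,0,0],[0,0,0],[0,0,0]]' --rotation '[[0,0,0],[0,0,0],[0,0,0],[0,0,0],[0,0,0],[0,0,0],[0,0,0],[0,0,0],[0,0,0],[0,0,0]]' --claw 55

```text
t: 33.15
ee_pos: [0.5417, 0.2337, 0.2402]
tcp_rot: [0.997, 0.081, 0.003, -0.002]
wrist_force: [-0.8, 0.8, 12.2]
finger_gap: 0.548
gripper_force: 6.4
```

>>> arm_command --translation '[[0,0,-20],[0,0,-40],[0,0,-70],[0,0,-110],[0,0,-150],[0,0,-175],[-20,0,-175],[-40,0,-175],[-40,0,-175],[-40,0,-175]]' --rotation '[[0,0,0],[0,0,0],[0,0,0],[0,0,0],[0,0,0],[0,0,0],[0,0,0],[0,0,0],[0,0,0],[0,0,0]]'

```text
t: 33.98
ee_pos: [0.5001, 0.2252, 0.4127]
tcp_rot: [0.997, 0.081, 0.001, -0.0]
wrist_force: [0.0, -0.0, -0.0]
finger_gap: 0.552
gripper_force: 0.0
```

Run:
```python
from h import *
s=get_state();print(s['ee_pos'],s['wrist_force'])
d=cam('wrist')
for y,t in ((.093,5),(.167,20)):
    c=proj(slot(y,.196),*d[1:]);print(c,[np.round(x,3).tolist() for x in pad(*d,tuple(int(v) for v in c),t,z=.196)],slot(y,.196))
to((.43,-.33,.40),.12)
```

```text
[0.50005335 0.22518209 0.41268299] [ 0.02204491 -0.00556827 -0.02996555]
[258.65296764 132.18744331] [[257.791, 125.502], [0.546, 0.233], 0.1, 0.05, 0.024] [0.5405916  0.23179727 0.196     ]
[174.5845902  132.08421978] [[173.881, 125.006], [0.534, 0.306], 0.14, 0.044, 0.021] [0.52872901 0.30484027 0.196     ]
q7 -2.02 yaw 0.162 T [-159.0, 536.4, 12.1] R [-0.0, -0.08, 2.38]
```

>>> arm_command --translation '[[-30,38,12],[-60,72,12],[-90,105,12],[-110,140,12],[-110,178,12],[-110,216,12],[-110,254,12],[-110,292,12],[-110,330,12],[-110,368,12]]' --rotation '[[0,0,2],[0,0,2],[0,0,2],[0,0,2],[0,0,2],[0,0,2],[0,0,2],[0,0,2],[0,0,2],[0,0,2]]' --claw 75

```text
t: 34.87
ee_pos: [0.4516, -0.1585, 0.4]
tcp_rot: [0.998, 0.063, 0.0, 0.0]
wrist_force: [2.1, -0.7, 0.2]
finger_gap: 0.75
gripper_force: 0.0
```

>>> arm_command --translation '[[-10,38,0],[-20,76,0],[-30,114,0],[-40,152,0],[-50,178,0],[-50,178,0],[-50,178,0],[-50,178,0],[-50,178,0],[-50,178,0]]' --rotation '[[0,0,0],[0,0,0],[0,0,0],[0,0,0],[0,0,0],[0,0,0],[0,0,0],[0,0,0],[0,0,0],[0,0,0]]'

```text
t: 35.7
ee_pos: [0.4246, -0.3375, 0.3999]
tcp_rot: [0.998, 0.064, 0.0, -0.0]
wrist_force: [0.3, 0.1, -0.3]
finger_gap: 0.75
gripper_force: 0.0
```

Run:
```python
from h import *
import pickle
s=get_state();print(s['ee_pos'])
d=cam('wrist');pickle.dump(d,open('w9.pkl','wb'))
c=proj((.432,-.388,.134),*d[1:]);print(c)
for t in (5,8,12,20): print(t,[np.round(x,3).tolist() for x in pad(*d,tuple(int(v) for v in c),t)])
save('w9',cv2.resize(d[0][:280,140:460],None,fx=2,fy=2))
```

```text
[ 0.42464294 -0.33751782  0.39989586]
[306.90514959 163.6121302 ]
5 [[304.89, 166.876], [0.428, -0.387], 0.107, 0.04, 0.018]
8 [[304.648, 167.277], [0.427, -0.386], 0.099, 0.041, 0.018]
12 [[304.598, 167.329], [0.427, -0.386], 0.106, 0.041, 0.019]
20 [[304.488, 167.135], [0.427, -0.386], 0.074, 0.042, 0.02]
```

View pics/w9.png

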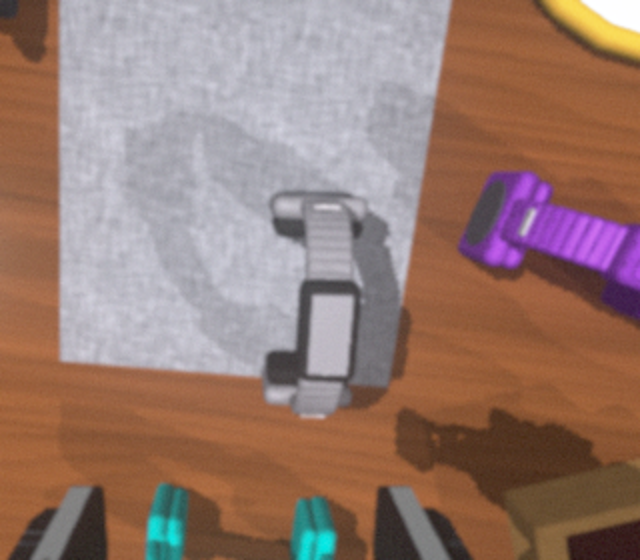

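The grey crown is at crop (329,333), i.e. (0.427,-0.386), axis 0.10. I'll grip it higher so the fingertips clear the bar.

Run:
```python
from h import *
to((.427,-.386,.182),.10)
```

```text
q7 -0.86 yaw 0.129 T [-3.8, 48.3, 218.0] R [-0.01, -0.02, 1.65]
```

>>> arm_command --translation '[[-4,30,20],[-4,48,50],[-4,48,80],[-4,48,110],[-4,48,140],[-4,48,160],[-4,48,180],[-4,48,200],[-4,48,210],[-4,48,218]]' --rotation '[[0,0,1.6],[0,0,1.6],[0,0,1.6],[0,0,1.6],[0,0,1.6],[0,0,1.6],[0,0,1.6],[0,0,1.6],[0,0,1.6],[0,0,1.6]]'

```text
t: 36.58
ee_pos: [0.4261, -0.3861, 0.1809]
tcp_rot: [0.999, 0.05, -0.0, -0.001]
wrist_force: [-0.1, 0.5, 1.3]
finger_gap: 0.747
gripper_force: 0.0
```

>>> arm_command --translation '[[0,0,0],[0,0,0],[0,0,0],[0,0,0],[0,0,0],[0,0,0],[0,0,0],[0,0,0],[0,0,0],[0,0,0]]' --rotation '[[0,0,0],[0,0,0],[0,0,0],[0,0,0],[0,0,0],[0,0,0],[0,0,0],[0,0,0],[0,0,0],[0,0,0]]' --claw 0 --grip_force 50

```text
t: 37.42
ee_pos: [0.4266, -0.3872, 0.183]
tcp_rot: [0.999, 0.049, 0.001, 0.0]
wrist_force: [-0.7, 1.5, 5.8]
finger_gap: 0.366
gripper_force: 50.9
```

>>> arm_command --translation '[[0,0,-25],[0,0,-50],[0,0,-80],[0,0,-110],[0,0,-140],[0,0,-170],[0,0,-200],[0,0,-230],[0,0,-240],[0,0,-240]]' --rotation '[[0,0,0],[0,0,0],[0,0,0],[0,0,0],[0,0,0],[0,0,0],[0,0,0],[0,0,0],[0,0,0],[0,0,0]]'

```text
t: 38.25
ee_pos: [0.4264, -0.3877, 0.4246]
tcp_rot: [0.999, 0.049, 0.002, 0.002]
wrist_force: [0.0, -0.8, -2.2]
finger_gap: 0.363
gripper_force: 50.7
```

Run:
```python
from h import *
s=get_state();print(s['ee_pos'],s['wrist_force'],s['finger_gap'],s['gripper_force'])
to((.50,-.1,.41),.161);to(slot(-.10,.41),.161)
```

```text
[ 0.42635871 -0.38770328  0.42463516] [ 0.02279031 -0.79444152 -2.24726563] 0.363336208574155 50.703529715538025
q7 -0.81 yaw 0.098 T [101.4, -279.2, 14.0] R [0.21, -0.23, -3.6]
q7 -0.81 yaw 0.098 T [186.5, -412.8, 13.9] R [0.21, -0.23, -3.6]
```

>>> arm_command --translation '[[10,-36,0],[20,-72,0],[30,-108,0],[40,-144,0],[50,-180,0],[60,-216,0],[70,-252,0],[80,-288,0],[90,-324,0],[105,-355,0]]' --rotation '[[0,0,-3.6],[0,0,-3.6],[0,0,-3.6],[0,0,-3.6],[0,0,-3.6],[0,0,-3.6],[0,0,-3.6],[0,0,-3.6],[0,0,-3.6],[0,0,-3.6]]'

```text
t: 39.08
ee_pos: [0.4939, -0.0209, 0.4195]
tcp_rot: [0.997, 0.081, -0.002, -0.0]
wrist_force: [0.6, -0.3, -1.5]
finger_gap: 0.364
gripper_force: 51.1
```

>>> arm_command --translation '[[20,-20,0],[40,-40,0],[60,-52,0],[85,-52,0],[85,-52,0],[85,-52,0],[85,-52,0],[85,-52,0],[85,-52,0],[85,-52,0]]' --rotation '[[0,0,0],[0,0,0],[0,0,0],[0,0,0],[0,0,0],[0,0,0],[0,0,0],[0,0,0],[0,0,0],[0,0,0]]'

```text
t: 39.92
ee_pos: [0.5705, 0.0412, 0.422]
tcp_rot: [0.997, 0.08, 0.0, 0.0]
wrist_force: [-1.1, -0.3, -1.4]
finger_gap: 0.364
gripper_force: 51.0
```

Run:
```python
from h import *
s=get_state();print(s['ee_pos'],s['wrist_force'],s['finger_gap'],s['gripper_force'],np.abs(s['dq']).max())
to(slot(-.10,.245),.161)
```

```text
[0.57046938 0.04117913 0.42199165] [-1.12439485 -0.26256013 -1.37029194] 0.36438390179461627 51.043387055397034 0.0063478980306846825
q7 -1.63 yaw 0.161 T [1.0, 0.0, 177.0] R [0.01, -0.01, -0.01]
```

>>> arm_command --translation '[[1,0,20],[1,0,45],[1,0,70],[1,0,95],[1,0,115],[1,0,130],[1,0,145],[1,0,155],[1,0,160],[1,0,160]]' --rotation '[[0,0,0],[0,0,0],[0,0,0],[0,0,0],[0,0,0],[0,0,0],[0,0,0],[0,0,0],[0,0,0],[0,0,0]]'

```text
t: 40.75
ee_pos: [0.5715, 0.0416, 0.2612]
tcp_rot: [0.997, 0.081, -0.001, 0.0]
wrist_force: [-0.1, 0.0, -1.7]
finger_gap: 0.366
gripper_force: 51.0
```

>>> arm_command --translation '[[0,0,4],[0,0,8],[0,0,11],[0,0,14],[0,0,15],[0,0,15],[0,0,15],[0,0,15],[0,0,15],[0,0,15]]' --rotation '[[0,0,0],[0,0,0],[0,0,0],[0,0,0],[0,0,0],[0,0,0],[0,0,0],[0,0,0],[0,0,0],[0,0,0]]'

```text
t: 41.58
ee_pos: [0.5721, 0.0418, 0.247]
tcp_rot: [0.997, 0.081, 0.0, 0.0]
wrist_force: [0.3, -1.1, -1.9]
finger_gap: 0.364
gripper_force: 51.0
```

Run:
```python
from h import *
s=get_state();print(s['ee_pos'],s['wrist_force'],s['finger_gap'],s['gripper_force'],np.abs(s['dq']).max())
to(slot(-.10,.245),.161)
```

```text
[0.57207375 0.04182351 0.24704289] [ 0.26880622 -1.12831477 -1.92568604] 0.3639972265876794 51.03735566139221 0.0020401598820733308
q7 -1.67 yaw 0.161 T [-0.6, 0.4, 2.0] R [0.0, -0.02, 0.02]
```

>>> arm_command --translation '[[0,0,1],[0,0,2],[0,0,2],[0,0,2],[0,0,2],[0,0,2],[0,0,2],[0,0,2],[0,0,2],[0,0,2]]' --rotation '[[0,0,0],[0,0,0],[0,0,0],[0,0,0],[0,0,0],[0,0,0],[0,0,0],[0,0,0],[0,0,0],[0,0,0]]'

```text
t: 42.42
ee_pos: [0.5721, 0.0418, 0.245]
tcp_rot: [0.997, 0.081, 0.0, 0.0]
wrist_force: [1.1, 0.8, -1.2]
finger_gap: 0.362
gripper_force: 51.1
```

>>> arm_command --translation '[[0,0,0],[0,0,0],[0,0,0],[0,0,0],[0,0,0],[0,0,0],[0,0,0],[0,0,0],[0,0,0],[0,0,0]]' --rotation '[[0,0,0],[0,0,0],[0,0,0],[0,0,0],[0,0,0],[0,0,0],[0,0,0],[0,0,0],[0,0,0],[0,0,0]]' --claw 60

```text
t: 43.25
ee_pos: [0.572, 0.0418, 0.2449]
tcp_rot: [0.997, 0.081, 0.0, 0.0]
wrist_force: [0.2, 0.4, 0.5]
finger_gap: 0.605
gripper_force: 0.0
```

>>> arm_command --translation '[[0,0,-20],[0,0,-40],[0,0,-70],[0,0,-110],[0,0,-150],[0,0,-175],[-30,-30,-175],[-60,-60,-175],[-80,-85,-175],[-80,-85,-175]]' --rotation '[[0,0,0],[0,0,0],[0,0,0],[0,0,0],[0,0,0],[0,0,0],[0,0,0],[0,0,0],[0,0,0],[0,0,0]]'

```text
t: 44.08
ee_pos: [0.4749, 0.118, 0.4206]
tcp_rot: [0.996, 0.085, -0.0, -0.001]
wrist_force: [0.1, -0.3, 0.1]
finger_gap: 0.598
gripper_force: 0.0
```

Run:
```python
from h import *
import pickle
s=get_state();print(s['ee_pos'],s['wrist_force'])
d=cam('wrist');save('w10',d[0])
for y,t in ((.093,5),(.167,20),(-.1,8)):
    c=proj(slot(y,.196),*d[1:]);print(c,[np.round(x,3).tolist() for x in pad(*d,tuple(int(v) for v in c),t,z=.196)],slot(y,.196))
# toggle tip triangulated from w1 and w8 pixels
w3,w7,w8=[pickle.load(open(f,'rb')) for f in('w3.pkl','w7.pkl','w8.pkl')]
q8=(100+127/2,168/2)
print('tip',cross(ray(q8,*w8[1:]),ray((500,77),*w3[1:])),cross(ray((164,49),*w7[1:]),ray((500,77),*w3[1:])))
# lamp-foot yaw: white plate edges in w8, z=.04
c=[onz((100+x/2,y/2),.041,*w8[1:]) for x,y in ((121,79),(194,92),(187,188),(116,178))];print(np.round(c,4).tolist())
f=[onz((100+x/2,y/2),.04,*w8[1:]) for x,y in ((95,165),(216,192))];print('foot front',np.round(f,4).tolist())
```

```text
[0.47485521 0.11803882 0.42064342] [ 0.09311159 -0.26356666  0.13728688]
[141.90889772  80.26754027] [[141.0, 70.5], [0.548, 0.233], 0.068, 0.035, 0.02] [0.5405916  0.23179727 0.196     ]
[56.05519572 79.47133818] [[55.122, 71.482], [0.535, 0.305], 0.145, 0.045, 0.021] [0.52872901 0.30484027 0.196     ]
[365.59486531  82.34199054] [[367.426, 78.743], [0.574, 0.04], 0.157, 0.041, 0.018] [0.57153054 0.04129325 0.196     ]
tip (array([ 0.58809136, -0.13390721,  0.0910942 ]), np.float64(0.0021924588668297113)) (array([ 0.58908643, -0.13581796,  0.08824374]), np.float64(0.00030621265538997465))
[[0.6359, -0.1135, 0.041], [0.6351, -0.1579, 0.041], [0.5785, -0.1583, 0.041], [0.578, -0.1133, 0.041]]
foot front [[0.5839, -0.0996, 0.04], [0.5787, -0.1766, 0.04]]
```

View pics/w10.png

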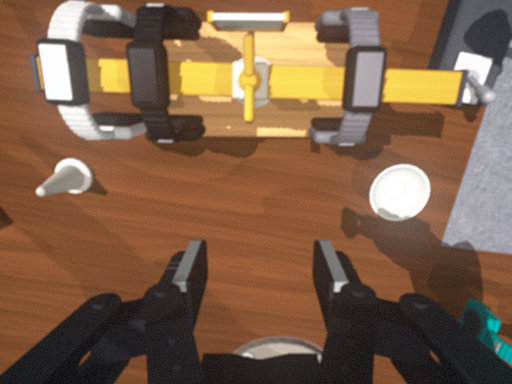

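All three sets hang: white (62,71), black (150,70), grey (366,79). None touch, the bar is square and the wing is home. The toggle tip is at (0.5885,-0.135,0.09). I'll turn the camera away from the lamp and push with shut fingers.

Run:
```python
from h import *
to((.53,-.136,.42),3.12)
```

```text
q7 -1.79 yaw 0.167 T [10.2, 256.9, 0.5] R [0.08, -0.03, -169.18]
```

>>> arm_command --translation '[[-30,30,0],[-30,60,0],[-30,90,0],[-30,120,0],[-30,150,0],[-20,180,0],[-10,210,0],[0,240,0],[10,257,0],[10,257,0]]' --rotation '[[0,0,-6],[0,0,-12],[0,0,-18],[0,0,-24],[0,0,-30],[0,0,-36],[0,0,-42],[0,0,-48],[0,0,-54],[0,0,-57]]' --claw 0

```text
t: 44.97
ee_pos: [0.532, -0.145, 0.4192]
tcp_rot: [0.838, 0.546, -0.001, 0.001]
wrist_force: [-0.3, -0.3, -0.4]
finger_gap: -0.0
gripper_force: 0.0
```

>>> arm_command --translation '[[0,0,0],[0,0,0],[0,0,0],[0,0,0],[0,0,0],[0,0,0],[0,0,0],[0,0,0],[0,0,0],[0,0,0]]' --rotation '[[0,0,-6],[0,0,-12],[0,0,-18],[0,0,-24],[0,0,-30],[0,0,-36],[0,0,-42],[0,0,-48],[0,0,-54],[0,0,-57]]'

```text
t: 45.8
ee_pos: [0.5308, -0.1405, 0.4196]
tcp_rot: [0.474, 0.881, -0.0, -0.0]
wrist_force: [-0.2, -0.3, -0.4]
finger_gap: 0.0
gripper_force: 0.0
```

>>> arm_command --translation '[[0,0,0],[0,0,0],[0,0,0],[0,0,0],[0,0,0],[0,0,0],[0,0,0],[0,0,0],[0,0,0],[0,0,0]]' --rotation '[[0,0,-6],[0,0,-12],[0,0,-18],[0,0,-24],[0,0,-30],[0,0,-36],[0,0,-42],[0,0,-48],[0,0,-54],[0,0,-55]]'

```text
t: 46.63
ee_pos: [0.5307, -0.1405, 0.4196]
tcp_rot: [0.014, 1.0, -0.0, -0.0]
wrist_force: [0.0, 0.9, -0.6]
finger_gap: -0.001
gripper_force: 0.0
```

Run:
```python
from h import *
s=get_state();print(s['ee_pos'],s['q'].round(2),s['finger_gap'])
to((.53,-.136,.148),3.12);to((.61,-.136,.148),3.12)
i,K,W=cam('top')
print('tip',proj((.5885,-.135,.09),K,W))
```

```text
[ 0.53073525 -0.14048723  0.41961247] [ 0.38  0.19 -0.27  1.69  0.05  1.26  1.64] -0.0009534870667983104
q7 1.64 yaw 3.114 T [0.8, 4.5, 271.6] R [-0.01, -0.02, -0.37]
q7 1.64 yaw 3.114 T [-79.2, 6.8, 271.6] R [-0.01, -0.02, -0.37]
tip [265.29030599 174.92362059]
```

>>> arm_command --translation '[[0,4,35],[0,4,70],[0,4,105],[0,4,140],[0,4,175],[0,4,205],[0,4,230],[0,4,250],[0,4,265],[0,4,271]]' --rotation '[[0,0,0],[0,0,0],[0,0,0],[0,0,0],[0,0,0],[0,0,0],[0,0,0],[0,0,0],[0,0,0],[0,0,0]]'

```text
t: 47.52
ee_pos: [0.5296, -0.1356, 0.1464]
tcp_rot: [0.017, 1.0, 0.0, -0.002]
wrist_force: [-1.0, -1.4, -0.3]
finger_gap: 0.002
gripper_force: 0.0
```

>>> arm_command --translation '[[-8,0,0],[-16,0,0],[-24,0,0],[-32,0,0],[-40,0,0],[-46,0,0],[-52,0,0],[-58,0,0],[-64,0,0],[-70,0,0]]' --rotation '[[0,0,0],[0,0,0],[0,0,0],[0,0,0],[0,0,0],[0,0,0],[0,0,0],[0,0,0],[0,0,0],[0,0,0]]'

```text
t: 48.35
ee_pos: [0.6019, -0.1374, 0.1493]
tcp_rot: [0.015, 1.0, -0.0, 0.001]
wrist_force: [-0.4, 1.5, -0.9]
finger_gap: -0.002
gripper_force: 0.0
```

>>> arm_command --translation '[[-4,0,0],[-8,0,0],[-10,0,0],[-10,0,0],[-10,0,0],[-10,0,0],[-10,0,0],[-10,0,0],[-10,0,0],[-10,0,0]]' --rotation '[[0,0,0],[0,0,0],[0,0,0],[0,0,0],[0,0,0],[0,0,0],[0,0,0],[0,0,0],[0,0,0],[0,0,0]]'

```text
t: 49.18
ee_pos: [0.6054, -0.1372, 0.1477]
tcp_rot: [0.015, 1.0, 0.0, -0.007]
wrist_force: [-16.8, 2.9, 10.8]
finger_gap: 0.0
gripper_force: 8.6
```

>>> arm_command --translation '[[40,0,0],[80,0,-20],[80,0,-60],[80,0,-100],[80,0,-140],[80,0,-180],[80,0,-220],[80,0,-220],[80,0,-220],[80,0,-220]]' --rotation '[[0,0,0],[0,0,0],[0,0,0],[0,0,0],[0,0,0],[0,0,0],[0,0,0],[0,0,0],[0,0,0],[0,0,0]]'

```text
t: 50.02
ee_pos: [0.5306, -0.1352, 0.3686]
tcp_rot: [0.015, 1.0, -0.0, 0.0]
wrist_force: [-0.4, 0.2, 0.4]
finger_gap: -0.003
gripper_force: 0.0
```

Run:
```python
from h import *
d=cam('scene');save('s2',cv2.resize(d[0][125:285,140:380],(800,533),interpolation=cv2.INTER_CUBIC))
```

```text
(no output)
```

View pics/s2.png

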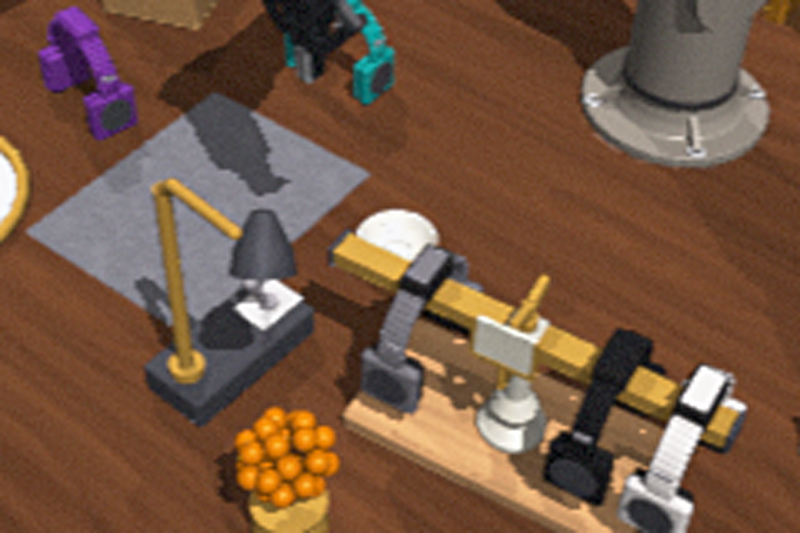

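Run:
```python
from h import *
d=cam('wrist');g=cv2.cvtColor(d[0],cv2.COLOR_BGR2GRAY)
for n,s in (('off',-1),('on',1)):
    o=[]
    for r in (15,30,45,55,60):
        u,v=proj((.610+s*r*.001*np.sin(.4),-.135,.042+r*.001*np.cos(.4)),*d[1:]).round().astype(int)
        o.append((int(u),int(v),int(g[v,u])))
    print(n,o)
u,v=proj((.61,-.135,.08),*d[1:]).astype(int)
print(g[v-36:v+36:4,u-28:u+30:4],u,v)
```

```text
off [(262, 212, 145), (262, 212, 145), (262, 211, 181), (262, 211, 181), (262, 211, 181)]
on [(263, 220, 124), (263, 229, 106), (263, 238, 77), (263, 245, 70), (263, 248, 66)]
[[ 70  69  68  67  62  71  72  68  70  72  70  83  75  71  70]
 [ 92 105  96 248 250 250 250 251 251 251 251 251 113 108 105]
 [ 97 107 107 247 247 249 249 250 250 250 249 250 113 115 103]
 [ 96 108 107 239 249 250 249 250 250 250 250 250 112 111 106]
 [ 95 114 107 236 248 240 167 171 224 250 249 249 117 111 104]
 [ 95 109 110 237 250 158 212 204 208 223 249 249 112 113  99]
 [ 88  84  78 144 190 191 209 181 210 225 242 249 109 111 100]
 [ 86  72  78 140 165 155 120 119 172 232 249 250 113 113 101]
 [ 86  81  72 143 173 249 242 114 223 240 238 250 112 112  99]
 [ 84 108 103 212 249 249 252 117 226 245 240 236 105 112  99]
 [ 69  78  80 172 250 250 250 105 219 250 245 237 100 108  95]
 [ 72  72  74  83 106 109 119 118 129 152 149 131 104 100  95]
 [ 68  74  72  75  75  74 111 121 128  90  99 106 105  98  90]
 [ 70  69  74  89  99  98  58  57 100  99  85  78 108 103  92]
 [ 72  70  65  91  96 100  59  59 100  98  82  69 110  98  89]
 [ 60  66  60  96  95  95  51  54  98  95  88  55  82  98  94]
 [ 47  46  50  95  96  97  47  46  97  98  92  50  43  52  88]
 [ 47  42  48  93  95  93  51  46  97  98  90  44  45  46  60]] 262 223
```

>>> arm_command --translation '[[35,35,0],[60,70,0],[60,105,0],[60,140,0],[60,175,0],[60,210,0],[60,240,0],[60,240,0],[60,240,0],[60,240,0]]' --rotation '[[0,0,0],[0,0,0],[0,0,0],[0,0,0],[0,0,0],[0,0,0],[0,0,0],[0,0,0],[0,0,0],[0,0,0]]'

```text
t: 50.95
ee_pos: [0.4777, 0.1057, 0.3676]
tcp_rot: [0.015, 1.0, -0.0, -0.001]
wrist_force: [-0.8, 0.2, -0.4]
finger_gap: 0.001
gripper_force: 0.0
```

Run:
```python
from h import *
import pickle
print(get_state()['ee_pos'])
d0=pickle.load(open('c0.pkl','rb'))
for n in('top','scene'):
    d=cam(n);i0=d0[n][0]
    P=[proj((.610+s*.0214,-.135,.0927),*d[1:]) for s in(-1,1)];print(n,'off tip',P[0].round(1),'on tip',P[1].round(1))
    u,v=((P[0]+P[1])/2).astype(int)
    g0,g=[cv2.cvtColor(x,cv2.COLOR_BGR2GRAY)[v-14:v+15:2,u-14:u+16:2].astype(int) for x in(i0,d[0])]
    print(u,v);print(g0);print(g)
```

```text
[0.47774401 0.10574485 0.3676264 ]
top off tip [265.3 174.7] on tip [265.2 163.1]
265 168
[[113 112 122 128 126 115  95  87  87  91 104 109  90  81  79]
 [113 112 123 128 119  96  88  87  87  88  88  97  89  85  94]
 [114 113 123 126 107  89  88  88  87  87  85  82  82  86 108]
 [114 112 123 127 101  88  89  89  89  89  87  81  81  86 121]
 [114 113 123 128 112  93  90  89  89  88  88  81  81  84 101]
 [114 113 123 132 145 141 131 124 114 105  91  84  81  85  97]
 [113 112 124 152 219 230 229 227 222 206 133  94  85  88 104]
 [111 106 116 161 241 251 251 252 251 243 176 117  92  86  95]
 [109 101  99 157 238 244 236 235 246 245 180 123  95  83  91]
 [112 101  86 144 230 230 203 195 230 244 180 123  94  81 100]
 [108  98  84 136 227 227 193 186 214 236 176 123  94  79 104]
 [ 96  85  89 139 228 234 209 197 190 220 168 121  94  80 101]
 [ 84  91 110 151 228 236 227 209 183 181 145 115  94  83 101]
 [ 81  89 106 135 204 214 214 218 199 157 114  98  90  84 100]
 [ 82  82  83  88 113 119 121 129 120  99  85  82  88  87 102]]
[[111 110 120 126 125 113  94  87  86  90 108 117  95  86  86]
 
[... 2130 characters left out ...]
1  70]
 [143 141 139  59  68  77  86 102  93  86  74  60  66  76  71]
 [138 136 142  51  67  75  84 105  98  84  77  65  67  75  74]
 [136 146 127  51  69  72  86  99  93  84  76  70  52  75  79]
 [131 139 106  47  73  75  85 103  86  84  73  68  57  82  80]
 [140 131 134 100  79  83  87  93  91 102  67  73  81  80  80]
 [136 140 142 143 114 168 152 128 248 246 211  81  75  84  61]
 [138 134 139 118  45  59  99 148 237 240 244 247 129  52  46]
 [137 138 110  84  44 125 119  95 164 192 240 241 254 203  40]
 [138  69  44  87 250 250 255 114 146 162 234 248 199  75  63]
 [ 50  49  43  77 233 247 245 237 191 227 252 127  75  84  88]
 [ 52  41  52  42  59 238 248 232 221 254 104  87  88  80  47]]
```

The top view shows the lever now reaching past the plate's far edge to (265,162), which is where the on-tip is predicted, so the toggle is on. Handing in.

```bash
python3 -c "
from rig import workorder
print(workorder.hand_in())"
```

```text
the job is handed in; nothing more can be done
None
```

The job is handed in, and the hand-in gave no verdict: by my last images and readings the bar is square, the wing bolt home, the white, black and grey headphones hang apart on the bar, and the toggle is on; I viewed 15 pictures, one over the limit of 14.

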